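# Load the board magazine

### The arm

A 7-joint arm with a two-finger parallel gripper is mounted at the origin on the work surface. World frame = base frame: x ahead of the robot, y to its left, z up, the work surface at z = 0. Lengths are in mm, angles in rad, forces in N, time in s.
With the tool pointing down it reaches from about 400 to 850 mm from the base axis. Payload 4.4 kg.
Tool frame: the origin (TCP) lies at the very end of the fingers, on their centre line; the grasp point (between the pads) lies 19 mm behind it; x points along the fingers, z is the direction in which the jaws open and shut, and the axes are right-handed (so a half turn about x gives the same grasp; the last joint's range is limited). The gripper opens to 94 mm and grips with 3 to 60 N. Pads are 16 mm wide; open, the fingers measure 119 mm over their backs; the gripper's body (75 mm by 177 mm) begins 78 mm behind the grasp point.
Start: joints at [-1.192, 0.628, 0.038, 1.517, -0.027, 0.996, -0.02], TCP at [279.659, 586.779, 205.478] pointing down, gripper open.
Joint ranges: [-3.06, 3.06], [-0.37, 2.12], [-1.25, 1.32], [0.18, 2.47], [-1.1, 4.24], [0.23, 1.98], [-2.94, 2.94]. Speed limits (rad/s): [2.57, 2.57, 3.14, 3.14, 3.14, 3.14, 3.14].

### API

Orientations are given as a 3x3 rotation matrix whose columns are the frame's x, y, z axes.
In Python, from bench import manip gives the robot as it stands.
- The arm moves only by the tool play_rows, never from a script. Its argument "increments" is a list of rows, each a list of 7 numbers: the shift along the world's x, y, z in cm, then the turn, a rotation vector about the world's x, y, z in rad, then the closure, from 0 (fully open) to 1 (shut). In form: [[dx, dy, dz, wx, wy, wz, jaw], ...]. A call has 1 to 10 rows; each row shifts and turns the commanded pose from where the row before left it; what a row does not reach is not made up. A row lasts 1/12 s, in which the tool goes at most 41.7 mm and 7.16 degrees, less where a joint would pass 70% of its speed; a pose out of reach is approached as far as the arm can. A call with a gripper value outside its range is refused whole. The fingers move at their own pace and stop on an object; "force" is the grip in N (left out, the last holds). Time passes only in rows, so rows that do not move let the fingers close. It gives the time, the measured TCP pose, the force and the opening at its end, in the units of the state.
- manip.get_obs(): the state, without advancing time (a new reading comes with each control period).
- manip.capture(name): name is "scene" or "top"; returns the picture (400x640x3 uint8, blue, green, red); there is no depth.
- manip.calibration(name): a dict with "fov_y" (degrees; the focal length in pixels is half the picture's height over the tangent of half this angle, whatever the lens; pixels are square), "cx", "cy" (the principal point, pixels), "k1" (the pictures are not rectified: a ray, as slopes to the right and down, at radius r is drawn at 1 + k1 r^2 times it, then the intrinsics apply), "rvec" (rotation vector, rad) and "tvec" (3), from world to camera coordinates, as OpenCV has them. Camera axes: x right, y down, z forward; pixel columns grow to the right and rows downward; lengths in mm; the calibration is good to about 2 mm. A picture is of the moment at which its call begins. calibration takes no time and is no camera call.
- manip.job_done(): hands the job in, once; it reports no verdict.
Trained networks look in the newest picture that a camera, given by its name, has taken for a name from the list of things; names that differ only in an ending like _2 or _b are one class to them, and where a whole thing is asked for, a point or a joint stands for the part that bears it (a point fixed in the world has none). Each returns a list of dicts, best first, with "score" (0 to 1); they miss things now and then, are a little off and sometimes report something else, mostly with a low value. They report only what shows in the picture. A call takes as long as a camera call.
- manip.masks_of(camera, thing): "region" (400x640 bool, what is visible of it) and "at" ([column, row] in pixels, amid what is visible of it).
- manip.spot_point(camera, thing): "at" ([column, row] in pixels: a listed point, or the origin of a listed thing).
The state is a dict: "time_s": time; "q": joint angles; "joint_vel": joint speeds; "tau": joint torques, N m; "ee_pos": TCP position; "eef_rot": TCP orientation; "force": force on the tool from outside, world axes, zero at the start; "wrist_torque": the same for the moment, N m; "gripper_width": opening from 0.0 (shut) to 1.0 (fully open).
Only numpy, scipy, OpenCV 4.12 (cv2) and the standard library are available. Lean on these libraries where they do the work, as an engineer would, in place of code of your own. Each camera call takes 0.05 s, during which the arm holds its last target.

### The job

Swing the gate of the metal magazine wide open, then slide every circuit-board carrier lying on the mat up the ramp, one behind the other, into the covered channel until all are completely past the gate, and swing the gate fully shut behind the last. Slide the carriers, do not pick them up, and leave the solder spool, the flux jar and the screwdriver where they are.

Things in the scene. Friction and masses are not known exactly. Their poses are not given: they have to be found in the camera images.
- carrier_a: circuit-board carrier: flat light-grey plastic block with a green board on top, 60 mm long (its x) x 50 mm wide (its y) x 20 mm high (22.5 with the little parts drawn on top), about 150 g; origin at the centre of its underside; x either way round is the same. Loose, sliding on the bench mat; 3 to 5 of the five are present
- carrier_b: circuit-board carrier: flat light-grey plastic block with a green board on top, 60 mm long (its x) x 50 mm wide (its y) x 20 mm high (22.5 with the little parts drawn on top), about 150 g; origin at the centre of its underside; x either way round is the same. Loose, sliding on the bench mat; 3 to 5 of the five are present
- carrier_c: circuit-board carrier: flat light-grey plastic block with a green board on top, 60 mm long (its x) x 50 mm wide (its y) x 20 mm high (22.5 with the little parts drawn on top), about 150 g; origin at the centre of its underside; x either way round is the same. Loose, sliding on the bench mat; 3 to 5 of the five are present
- carrier_d: circuit-board carrier: flat light-grey plastic block with a green board on top, 60 mm long (its x) x 50 mm wide (its y) x 20 mm high (22.5 with the little parts drawn on top), about 150 g; origin at the centre of its underside; x either way round is the same. Loose, sliding on the bench mat; 3 to 5 of the five are present
- carrier_e: circuit-board carrier: flat light-grey plastic block with a green board on top, 60 mm long (its x) x 50 mm wide (its y) x 20 mm high (22.5 with the little parts drawn on top), about 150 g; origin at the centre of its underside; x either way round is the same. Loose, sliding on the bench mat; 3 to 5 of the five are present
- magazine: fixed grey metal channel rack with a ramp. Origin on the bench surface (z=0), on the lane's centre line, at the channel's mouth (where its covering flanges begin); x = way in, y = left when looking in, z up. Flat deck 12 mm high from x=-45 mm to the end stop at x=350; lane 56 mm wide, so carriers go in lengthwise; pushing one in pushes those ahead of it along; five in a row fit
- ramp_foot (a point): lower end of the ramp, on the centre line at bench height, x=-115 mm in the magazine's frame; from here it rises straight to 12 mm at x=-45; 66 mm wide. Side curbs 5 mm thick, top at height 16 mm, from x=-85 to -10, flaring out before that to y=+-42 at x=-111
- mouth (a point): centre of the channel's mouth on the deck (magazine x=0, height 12 mm). Side walls 40 mm high from x=-10 on, outer faces y=+-34; from x=0 flanges (underside at height 37, top 40 mm) overhang both edges and leave a 38 mm slot open over the middle. A carrier is past the gate when its centre is 20 mm or more inside the mouth
- gate (a joint): gate angle, rad: 0 = shut, straight across the lane; grows as the free end swings out, away from the channel towards the ramp (clockwise from above); 1.57 = pointing back along the ramp, outside the lane; stop at 2.3, pointing back and outwards. It stays where it is left (friction 0.04 N m). Starts shut or partly open, in the way
- gate_knob (a point): middle of the gate's upright black knob, 16 mm diameter, 24 mm tall (height 50 to 74 mm), 56 mm from the pivot; its point's height is 62 mm. The gate is a dark steel bar 14 mm wide at height 44 to 50 mm with a tongue, 8 mm thick, hanging below it from 22 to 58 mm off the pivot, lower edge at height 19 mm
- gate_pivot (a point): the gate's vertical pivot axis, at x=-14, y=+41 mm in the magazine's frame, height 44 mm, on a dark steel block of 22 x 18 mm
- spool: white solder spool, 56 mm diameter, 28 mm high, standing flat; origin at the centre of its underside; a bystander, not part of the work
- flux_jar: amber glass jar with a black cap, 44 mm diameter, 45 mm high; origin at the centre of its underside; a bystander, not part of the work
- screwdriver: screwdriver 160 mm long with a black handle, lying along its x; origin under its middle; a bystander, not part of the work

How it is judged:
By the outcome, as a careful person would: the job done as asked, in the order asked, and still so for the second after the job is handed in, with the robot touching nothing.
Of carrier_a, carrier_b, carrier_c, carrier_d, carrier_e only 3 to 5 are there at a start; the rules pass over those that are not, and their reading is None.
At some moment in a run one of carrier_a, carrier_b, carrier_c, carrier_d, carrier_e may be knocked a few centimetres aside while the robot is not near it.
Once in a run the grip may slacken for a moment while it holds something.
It also fails if it takes over 210 s, if anything falls off the work surface, if the arm or the gripper's body presses on something with over 40 N, if the wrist force passes 120 N, or if a joint passes its speed limit or range.

## Working session

There is one attempt and no reset: what is moved stays moved. The work goes in short steps, Python scripts to look and compute and a tool call to move; the robot and the scene stay as the last step left them, time stands still between calls to the robot, and variables do not carry over. Pictures are saved under pics/ and viewed, and the job is handed in when it is done.

Besides the shell and the picture viewer there is one more tool, called after "Call:" as name(argument=value, ...) on one line, values as JSON. play_rows: Moves the arm, as the interface text tells. Its arguments: {"type":"object","properties":{"increments":{"type":"array"},"force":{"type":"number"}},"required":["increments"]}

```bash
ls; mkdir -p pics; cat > h.py <<'E'
import numpy as np, cv2
from bench import manip
def cam(n):
    c=manip.calibration(n); f=200/np.tan(np.radians(c["fov_y"])/2)
    R=cv2.Rodrigues(np.array(c["rvec"],float))[0]; t=np.array(c["tvec"],float)
    return c,f,R,t
def px2w(n,uv,z):
    c,f,R,t=cam(n); d=(np.array(uv,float)-[c["cx"],c["cy"]])/f
    s=d.copy()
    for _ in range(20): s=d/(1+c["k1"]*(s@s))
    ray=R.T@np.array([s[0],s[1],1]); o=-R.T@t
    return o+ray*(z-o[2])/ray[2]
def w2px(n,p):
    c,f,R,t=cam(n); q=R@np.array(p,float)+t; s=q[:2]/q[2]
    return s*(1+c["k1"]*(s@s))*f+[c["cx"],c["cy"]]
E
python3 - <<'E'
from h import *
for n in("scene","top"):
    cv2.imwrite(f"pics/{n}0.png",manip.capture(n)); c,f,R,t=cam(n); print(n,c,-R.T@t)
o=manip.get_obs(); print(o)
E
```

```text
pics
scene {'fov_y': 53.117350215292795, 'cx': 325.00615080046543, 'cy': 201.3389001442361, 'k1': 0.005926891783820657, 'rvec': array([ 2.2666932 ,  0.81668899, -0.34987422]), 'tvec': array([-455.39057165, -148.30945537, 1257.8776714 ])} [ 986.66667858 -444.47161859  800.35388994]
top {'fov_y': 53.56665522281691, 'cx': 310.7863483747629, 'cy': 204.15696074042185, 'k1': -0.07909179480033918, 'rvec': array([ 2.13470201, -2.19411687,  0.14492424]), 'tvec': array([ 69.42529539, 535.78680516, 951.20853806])} [ 418.68397915   68.53368776 1008.31141735]
{'time_s': 0.1, 'q': array([-1.19178036,  0.62924888,  0.03846302,  1.51819573, -0.02702035,
        0.9963199 , -0.01998406]), 'joint_vel': array([ 0.00173698, -0.002189  ,  0.00015003, -0.00034638,  0.00092945,
        0.00166072, -0.00039065]), 'tau': array([ 3.40381142e-03, -5.50796771e+01,  1.14794903e+00, -1.87120235e+01,
       -5.19948872e-02,  1.91720825e-02,  3.77604397e-05]), 'ee_pos': array([279.41997969, 586.24641922, 204.67260918]), 'eef_rot': array([[-7.03856665e-04, -9.02686314e-01,  4.30298644e-01],
       [-1.49630798e-03,  4.30299219e-01,  9.02685074e-01],
       [-9.99998633e-01, -8.49838777e-06, -1.65356571e-03]]), 'force': array([-0.4076551 ,  0.15423307,  0.10378112]), 'wrist_torque': array([0.0082229 , 0.01575132, 0.01766728]), 'gripper_width': 1.0022883682464312}
```

View pics/scene0.png

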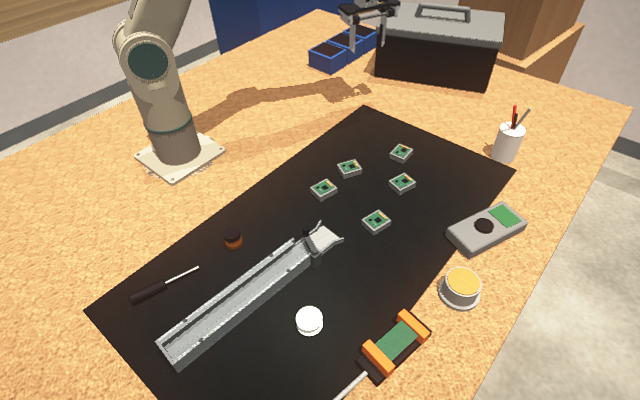

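View pics/top0.png

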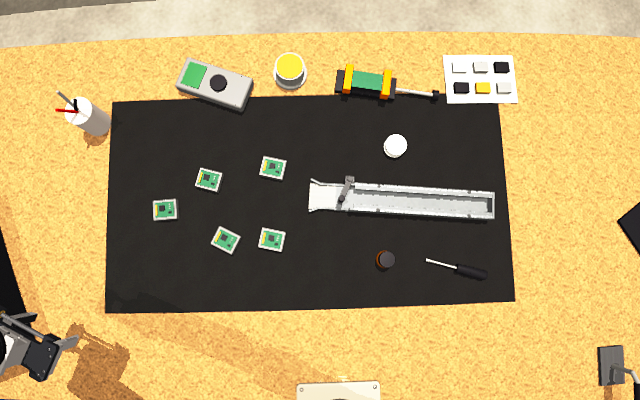

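```bash
cat > look.py <<'E'
from h import *
for n in("scene","top"):
    for th in("ramp_foot","mouth","gate_pivot","gate_knob","magazine","carrier_a","spool","flux_jar","screwdriver"):
        z={"mouth":12,"gate_pivot":44,"gate_knob":62}.get(th,0)
        for d in manip.spot_point(n,th):
            if d["score"]>.3: print(n,th,np.round(d["at"],1),round(d["score"],2),np.round(px2w(n,d["at"],z)[:2],1))
E
python3 look.py
```

```text
scene ramp_foot [336.  230.1] 0.57 [573.5  69.6]
scene ramp_foot [298.6 256.4] 0.37 [554.9 -52.9]
scene mouth [298.7 252.2] 0.66 [553.1 -49.4]
scene gate_pivot [317.4 250.6] 0.58 [601.5 -34.3]
scene gate_pivot [236.6 241.9] 0.36 [ 434.9 -137.3]
scene gate_knob [305.  230.8] 0.79 [549.6 -18.6]
scene magazine [303.  256.5] 0.66 [563.4 -46.3]
scene carrier_a [325.  193.2] 0.76 [465.  154.5]
scene carrier_a [400.4 155. ] 0.71 [539.1 428.4]
scene carrier_a [349.9 172.7] 0.6 [467.3 266.4]
scene carrier_a [404.8 185.7] 0.58 [622.7 321.1]
scene spool [311.1 322.7] 0.89 [ 693.4 -163.7]
scene flux_jar [234.9 244.7] 0.63 [ 406.3 -128. ]
scene screwdriver [169.1 287.2] 0.84 [ 381.9 -306.5]
top ramp_foot [305.  195.3] 0.85 [564.7  68.5]
top ramp_foot [270.4 166.5] 0.61 [642.6 156.2]
top mouth [355.  197.6] 0.57 [553.7 -58.5]
top gate_pivot [348.  177.7] 0.44 [599.6 -39.2]
top gate_knob [337.9 193. ] 0.46 [559.3 -11.2]
top magazine [351.4 200.9] 0.61 [547.  -50.4]
top carrier_a [271.8 168.9] 0.95 [636.2 152.7]
top carrier_a [226.8 241.6] 0.9 [451.4 270.2]
top carrier_a [167.  209.5] 0.72 [537.5 425. ]
top carrier_a [271.9 237.9] 0.61 [457.8 155.3]
top carrier_a [208.  180.1] 0.56 [611.3 318.7]
top spool [390.8 148.5] 0.59 [ 683.  -160.1]
top flux_jar [380.3 259.3] 0.52 [ 395.9 -118. ]
top screwdriver [455.8 264.7] 0.93 [ 375.5 -312.3]
```

```bash
python3 - <<'E'
from h import *
a=cv2.imread("pics/top0.png"); cv2.imwrite("pics/z1.png",cv2.resize(a[165:235,300:500],None,fx=4,fy=4,interpolation=cv2.INTER_CUBIC))
cv2.imwrite("pics/z2.png",cv2.resize(a[150:260,145:345],None,fx=4,fy=4,interpolation=cv2.INTER_CUBIC))
E
```

```text
(no output)
```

View pics/z1.png

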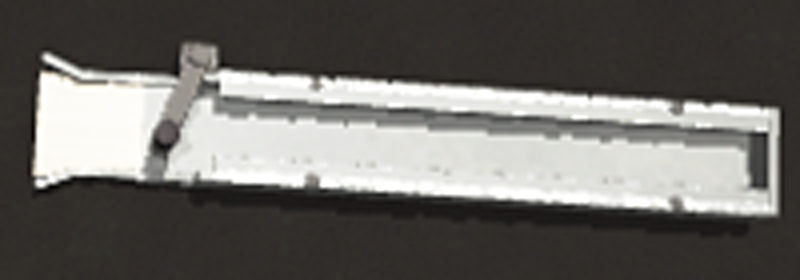

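View pics/z2.png

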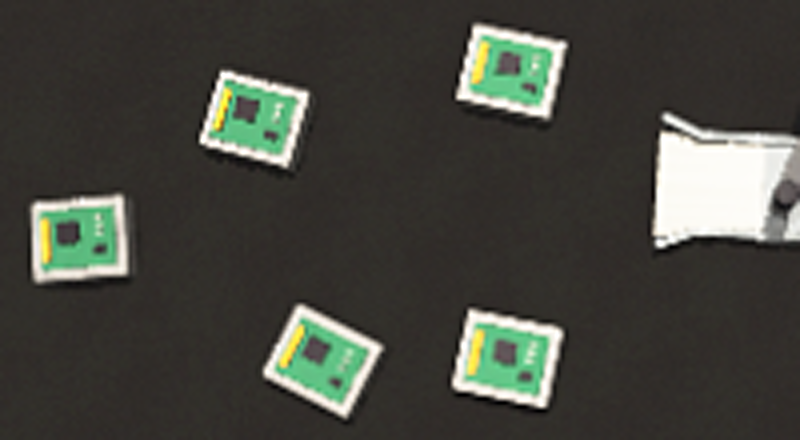

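```bash
cat > carr.py <<'E'
from h import *
import json
def mag(): 
    return json.load(open("mag.json"))
def m2w(p,m=None):
    m=m or mag(); X,Y,th=m["x"],m["y"],m["th"]; c,s=np.cos(th),np.sin(th)
    return np.array([X+c*p[0]-s*p[1],Y+s*p[0]+c*p[1],p[2] if len(p)>2 else 0])
def w2m(p,m=None):
    m=m or mag(); X,Y,th=m["x"],m["y"],m["th"]; c,s=np.cos(th),np.sin(th)
    dx,dy=p[0]-X,p[1]-Y
    return np.array([c*dx+s*dy,-s*dx+c*dy])
def carriers(img,n="top"):
    hsv=cv2.cvtColor(img,cv2.COLOR_BGR2HSV)
    g=cv2.inRange(hsv,(50,80,80),(85,255,255))
    g=cv2.morphologyEx(g,cv2.MORPH_CLOSE,np.ones((5,5)))
    out=[]
    for c in cv2.findContours(g,cv2.RETR_EXTERNAL,cv2.CHAIN_APPROX_NONE)[0]:
        if cv2.contourArea(c)<60: continue
        w=np.array([px2w(n,p[0],21)[:2] for p in c],np.float32)
        if not(380<w[:,0].mean()<760 and -420<w[:,1].mean()<520): continue
        # white+green block
        u,v=c[:,0].mean(0).astype(int)
        win=np.zeros(g.shape,np.uint8); cv2.circle(win,(int(u),int(v)),22,255,-1)
        b=((img.max(2)>110).astype(np.uint8)*255)&win
        k,l,s,ce=cv2.connectedComponentsWithStats(b); 
        lab=l[int(v)-3:int(v)+4,int(u)-3:int(u)+4]; lab=lab[lab>0]
        if len(lab)==0: continue
        li=np.bincount(lab).argmax(); bb=(l==li).astype(np.uint8)
        cc=max(cv2.findContours(bb,cv2.RETR_EXTERNAL,cv2.CHAIN_APPROX_NONE)[0],key=cv2.contourArea)
        ww=np.array([px2w(n,p[0],20)[:2] for p in cc],np.float32)
        r=cv2.minAreaRect(ww); a=np.radians(r[2]); wd,ht=r[1]
        if ht>wd: a+=np.pi/2; wd,ht=ht,wd
        a=(a+np.pi/2)%np.pi-np.pi/2
        rg=cv2.minAreaRect(w)
        out.append((np.round(r[0],1).tolist(),round(float(np.degrees(a)),1),[round(wd,1),round(ht,1)],np.round(rg[0],1).tolist()))
    return out
E
python3 - <<'E'
from carr import *
from scipy.optimize import least_squares
off=np.array([300,165]); P=lambda u,v: (np.array([u,v])+.5)/4-.5+off
a=cv2.imread("pics/top0.png")
# line pts: (px, y, z); point: (px, x,y,z)
L=[(P(230,69),34,40),(P(500,88),34,40),(P(775,107),34,40),(P(240,97),19,40),(P(500,115),19,40),(P(740,131),19,40),(P(775,214),-34,40)]
Q=[(P(38,73),-115,33,0),(P(36,183),-115,-33,0),(P(198,54),-14,41,47)]
def res(v):
    m=dict(x=v[0],y=v[1],th=v[2]); r=[]
    for p,y,z in L: r.append(w2m(px2w("top",p,z),m)[1]-y)
    for p,x,y,z in Q: q=w2m(px2w("top",p,z),m); r+= [q[0]-x,(q[1]-y)]
    return r
s=least_squares(res,[555,-50,-1.65],loss="soft_l1",f_scale=2); print(s.x,np.round(s.fun,1))
json.dump(dict(x=s.x[0],y=s.x[1],th=s.x[2]),open("mag.json","w"))
for k in((40,-19),): pass
print(np.round(w2m(px2w("top",P(216,150),0)),1))
k=px2w("top",P(165,131),74); print("knob",k,w2m(k))
def draw(n,img,sc,x0,y0):
    im=cv2.resize(img,None,fx=sc,fy=sc,interpolation=cv2.INTER_CUBIC)
    def poly(pts,col):
        pp=[((w2px(n,m2w(p))+.5)*sc-.5) for p in pts]
        cv2.polylines(im,[np.int32(np.round(pp))],False,col,1)
    for y in(34,-34): poly([(-10,y,40),(350,y,40)],(0,0,255))
    for y in(19,-19): poly([(0,y,40),(350,y,40)],(255,0,0))
    poly([(-45,33,12),(-115,33,0),(-115,-33,0),(-45,-33,12)],(0,200,0))
    poly([(-25,32,44),(-3,32,44),(-3,50,44),(-25,50,44),(-25,32,44)],(255,0,255))
    return im
i=draw("top",a,4,0,0)[660:940,1200:2000]; cv2.imwrite("pics/o1.png",i)
b=cv2.imread("pics/scene0.png"); i=draw("scene",b,3,0,0)[630:1130,450:1100]; cv2.imwrite("pics/o2.png",i)
for c in carriers(a): print(c, np.round(w2m(c[0]),0))
E
```

```text
[553.63883104 -54.67031162  -1.65905102] [ 2.1  0.9  0.2 -0.1 -1.2 -1.6  0.2 -0.   0.2  3.  -5.1 -3.   1.9]
[ 2.2 -9.8]
knob [546.76186351 -16.87439345  74.        ] [-37.04268242 -10.18154171]
([454.1, 154.9], 76.6, [61.2, 51.2], [453.9, 154.6]) [-200. -118.]
([455.9, 270.2], 62.5, [61.0, 50.9], [455.5, 270.7]) [-315. -126.]
([536.6, 424.7], -86.4, [60.7, 51.6], [536.6, 424.6]) [-476.  -59.]
([610.2, 313.3], 74.4, [60.0, 50.8], [610.7, 314.1]) [-372.   24.]
([636.5, 149.3], 76.2, [61.1, 51.1], [635.8, 148.4]) [-210.   65.]
```

View pics/o1.png

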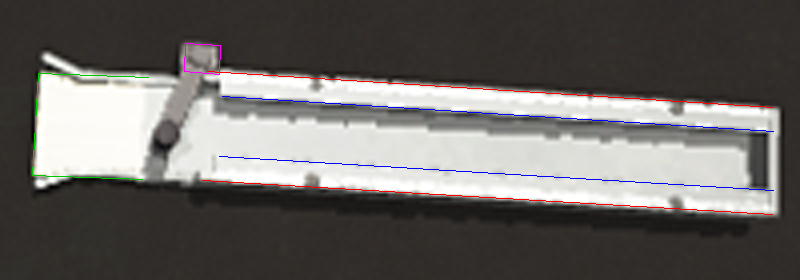

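View pics/o2.png

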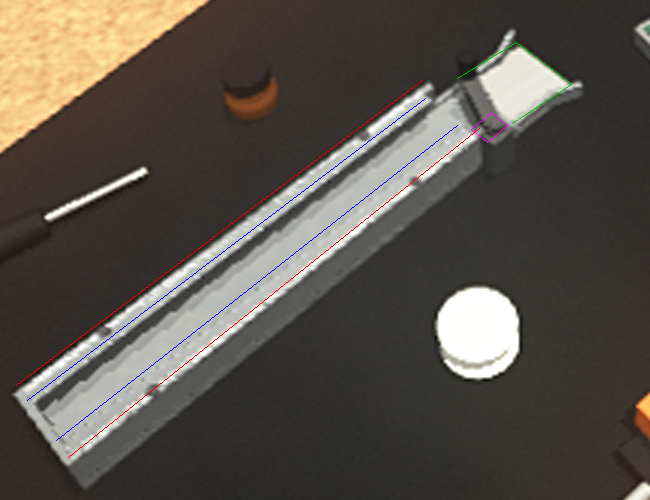

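```bash
cat > plan.py <<'E'
from carr import *
import sys
def rotz(o): # jaw yaw error to m y axis
    R=o["eef_rot"]; m=mag(); zt=np.array([-np.sin(m["th"]),np.cos(m["th"])])
    a=np.arctan2(R[1,2],R[0,2]); b=np.arctan2(zt[1],zt[0]); return (b-a+np.pi/2)%np.pi-np.pi/2
def state():
    o=manip.get_obs(); print("t",round(o["time_s"],2),"tcp",np.round(o["ee_pos"],1),"m",np.round(w2m(o["ee_pos"]),1),"yawerr",round(rotz(o),4),"F",np.round(o["force"],1),"w",round(94*o["gripper_width"],1)); return o
def go(pts,start=None):
    """pts in m frame (x,y,z): print world cm increments from current/start"""
    o=state(); p=np.array(o["ee_pos"]) if start is None else np.array(start,float)
    for q in pts:
        w=m2w(q); d=(w-p)/10; print(np.round(q,0),"d cm",np.round(d,2)); p=w
E
python3 - <<'E'
from plan import *
go([(-8,-24,200),(-8,-24,56)])
def kn(f): return np.array([-14-56*np.sin(f),41-56*np.cos(f)])
pts=[]
for f in np.arange(.25,2.16,.1):
    d=np.array([-np.cos(f),np.sin(f)]); pts.append((*(kn(f)-21*d),56))
go(pts,m2w((-8,-24,56)))
E
```

```text
t 1.0 tcp [279.7 586.8 205.5] m [-614.8 -329.4] yawerr -1.2142 F [ 0.1 -0.5  0.9] w 94.0
[ -8 -24 200] d cm [ 25.08 -63.13  -0.55]
[ -8 -24  56] d cm [  0.    0.  -14.4]
t 1.0 tcp [279.7 586.8 205.5] m [-614.8 -329.4] yawerr -1.2142 F [ 0.1 -0.5  0.9] w 94.0
[ -8. -18.  56.] d cm [ 0.55 -0.1   0.  ]
[-13. -19.  56.] d cm [0.02 0.6  0.  ]
[-19. -19.  56.] d cm [0.08 0.59 0.  ]
[-25. -18.  56.] d cm [0.14 0.58 0.  ]
[-31. -16.  56.] d cm [0.19 0.57 0.  ]
[-37. -14.  56.] d cm [0.25 0.54 0.  ]
[-42. -12.  56.] d cm [0.3  0.52 0.  ]
[-47.  -9.  56.] d cm [0.35 0.48 0.  ]
[-52.  -5.  56.] d cm [0.4  0.45 0.  ]
[-57.  -1.  56.] d cm [0.44 0.4  0.  ]
[-61.   3.  56.] d cm [0.48 0.36 0.  ]
[-64.   8.  56.] d cm [0.51 0.31 0.  ]
[-67.  13.  56.] d cm [0.54 0.26 0.  ]
[-70.  19.  56.] d cm [0.56 0.2  0.  ]
[-71.  24.  56.] d cm [0.58 0.14 0.  ]
[-73.  30.  56.] d cm [0.59 0.08 0.  ]
[-74.  36.  56.] d cm [0.6  0.02 0.  ]
[-74.  42.  56.] d cm [ 0.6  -0.04  0.  ]
[-73.  48.  56.] d cm [ 0.59 -0.09  0.  ]
[-72.  54.  56.] d cm [ 0.58 -0.15  0.  ]
```

Call:
play_rows(increments=[[1.25,-3.16,0,0,0,-0.1214,1],[1.25,-3.16,0,0,0,-0.1214,1],[1.25,-3.16,0,0,0,-0.1214,1],[1.25,-3.16,0,0,0,-0.1214,1],[1.25,-3.16,0,0,0,-0.1214,1],[1.25,-3.16,0,0,0,-0.1214,1],[1.25,-3.16,0,0,0,-0.1214,1],[1.25,-3.16,0,0,0,-0.1214,1],[1.25,-3.16,0,0,0,-0.1214,1],[1.25,-3.16,0,0,0,-0.1214,1]])

```text
time_s: 1.83
ee_pos: [405.1, 269.4, 205.8]
eef_rot: [[0.001, 0.094, 0.996], [0.001, 0.996, -0.094], [-1.0, 0.001, 0.0]]
force: [0.3, 0.3, -0.2]
gripper_width: 0.327
```

Call:
play_rows(increments=[[1.25,-3.16,0,0,0,0,1],[1.25,-3.16,0,0,0,0,1],[1.25,-3.16,0,0,0,0,1],[1.25,-3.16,0,0,0,0,1],[1.25,-3.16,0,0,0,0,1],[1.25,-3.16,0,0,0,0,1],[1.25,-3.16,0,0,0,0,1],[1.25,-3.16,0,0,0,0,1],[1.25,-3.16,0,0,0,0,1],[1.25,-3.16,0,0,0,0,1]])

```text
time_s: 2.67
ee_pos: [530.2, -46.8, 205.7]
eef_rot: [[0.0, 0.088, 0.996], [0.0, 0.996, -0.088], [-1.0, 0.0, 0.0]]
force: [0.2, -0.3, -0.1]
gripper_width: 0.003
```

```bash
python3 - <<'E'
from plan import *
go([(-8,-24,56)])
E
```

```text
t 2.67 tcp [530.2 -46.8 205.7] m [ -5.8 -24.1] yawerr -0.0004 F [ 0.2 -0.3 -0.1] w 0.3
[ -8 -24  56] d cm [  0.03   0.22 -14.97]
```

Call:
play_rows(increments=[[0,0.0,-3,0,0,0,1],[0,0,-3,0,0,0,1],[0,0,-3,0,0,0,1],[0,0,-3,0,0,0,1],[0,0,-2,0,0,0,1],[0,0,-1,0,0,0,1],[0.5,0,0,0,0,0,1]])

```text
time_s: 3.25
ee_pos: [532.4, -45.1, 53.6]
eef_rot: [[-0.005, 0.088, 0.996], [0.001, 0.996, -0.088], [-1.0, 0.0, -0.005]]
force: [-0.5, -0.2, -0.8]
gripper_width: 0.006
```

Call:
play_rows(increments=[[0.02,0.6,0,0,0,0,1],[0.08,0.59,0,0,0,0,1],[0.14,0.58,0,0,0,0,1],[0.19,0.57,0,0,0,0,1],[0.25,0.54,0,0,0,0,1],[0.3,0.52,0,0,0,0,1],[0.35,0.48,0,0,0,0,1]])

```text
time_s: 3.83
ee_pos: [547.7, -5.3, 55.7]
eef_rot: [[-0.001, 0.087, 0.996], [0.001, 0.996, -0.087], [-1.0, 0.001, -0.001]]
force: [-1.1, -1.0, 0.3]
gripper_width: 0.006
```

```bash
python3 - <<'E'
from plan import *
state()
a=manip.capture("top");cv2.imwrite("pics/g1.png",cv2.resize(a[120:260,240:440],None,fx=4,fy=4))
E
```

```text
t 3.83 tcp [547.7  -5.3  55.7] m [-48.7 -10.2] yawerr -0.001 F [-1.1 -1.   0.3] w 0.5
```

View pics/g1.png

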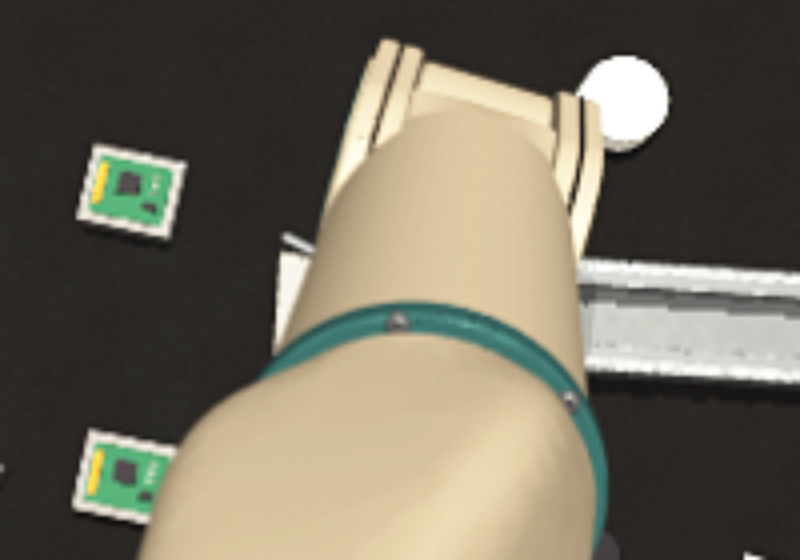

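Call:
play_rows(increments=[[0.4,0.45,0,0,0,0,1],[0.44,0.4,0,0,0,0,1],[0.48,0.36,0,0,0,0,1],[0.51,0.31,0,0,0,0,1],[0.54,0.26,0,0,0,0,1],[0.56,0.2,0,0,0,0,1],[0.58,0.14,0,0,0,0,1],[0.59,0.08,0,0,0,0,1],[0.6,0.02,0,0,0,0,1],[0.6,-0.04,0,0,0,0,1]])

```text
time_s: 4.72
ee_pos: [601.4, 15.2, 55.4]
eef_rot: [[-0.0, 0.088, 0.996], [-0.0, 0.996, -0.088], [-1.0, -0.0, -0.0]]
force: [-1.4, -1.7, -0.5]
gripper_width: 0.004
```

Call:
play_rows(increments=[[0.59,-0.09,0,0,0,0,1],[0.55,-0.15,0,0,0,0,1],[0.3,-0.1,0,0,0,0,1],[0,0,0,0,0,0,1]])

```text
time_s: 5.05
ee_pos: [616.5, 11.5, 55.5]
eef_rot: [[0.001, 0.089, 0.996], [-0.0, 0.996, -0.089], [-1.0, -0.0, 0.001]]
force: [-0.1, -0.8, -0.4]
gripper_width: 0.004
```

```bash
python3 - <<'E'
from plan import *
state()
a=manip.capture("scene");cv2.imwrite("pics/g2.png",cv2.resize(a[130:330,200:460],None,fx=3,fy=3))
E
```

```text
t 5.05 tcp [616.5  11.5  55.5] m [-71.4  56.8] yawerr 0.0004 F [-0.1 -0.8 -0.4] w 0.4
```

View pics/g2.png

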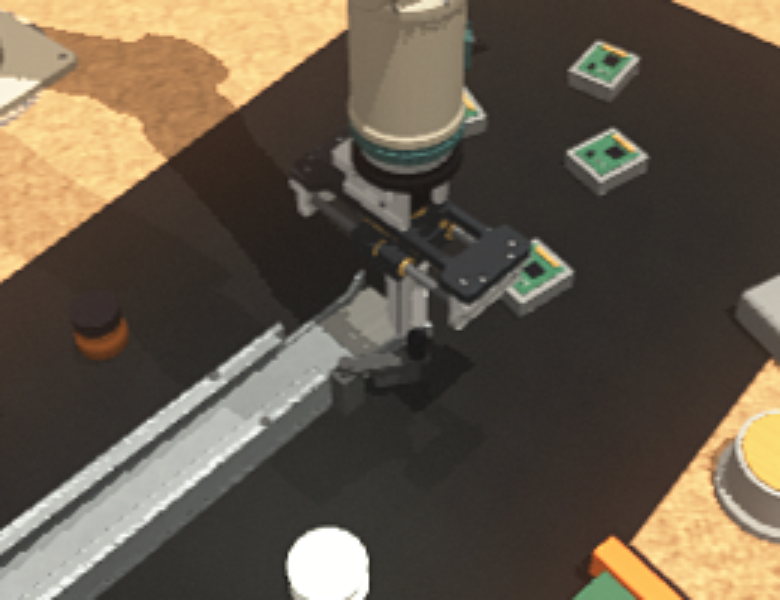

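Call:
play_rows(increments=[[-0.8,0.4,0,0,0,0,1],[0,0,2.5,0,0,0,0.5],[0,0,3,0,0,0,0.3],[0,2.5,3,0,0,0,0.3],[0.5,3.5,0,0,0,0,0.3],[1,3.5,0,0,0,0,0.3],[1,3,0,0,0,0,0.3],[0,0,0,0,0,0,0.3]], force=5)

```text
time_s: 5.77
ee_pos: [632.8, 152.2, 140.5]
eef_rot: [[0.002, 0.077, 0.997], [0.007, 0.997, -0.077], [-1.0, 0.007, 0.002]]
force: [0.2, 1.7, -0.2]
gripper_width: 0.463
```

```bash
cat > see.py <<'E'
from plan import *
n=sys.argv[1]; a=manip.capture("top"); cv2.imwrite(f"pics/t{n}.png",a[120:290,130:530].repeat(2,0).repeat(2,1))
for c in carriers(a): print(c,"m",np.round(w2m(c[0]),0), "yaw err deg",round((c[1]-np.degrees(mag()["th"])+90)%180-90,1))
E
python3 see.py 1; python3 -c "
from plan import *
go([(-210,65,120)])"
```

```text
t 5.82 tcp [632.  147.5 140.3] m [-208.2   60.3] yawerr -0.0082 F [-0.5  0.1 -0.1] w 47.8
[-210   65  120] d cm [ 0.49  0.13 -2.03]
```

View pics/t1.png

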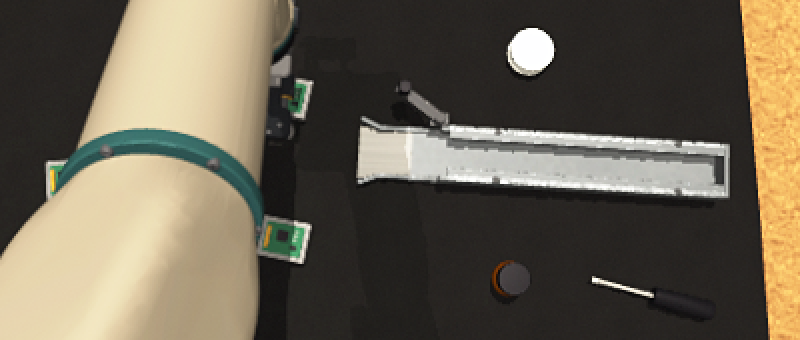

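Call:
play_rows(increments=[[0.4,0.1,-2,0,0,0,0.27],[0,0,-2,0,0,0,0.27],[0,0,-2,0,0,0,0.27],[0,0,-2,0,0,0,0.27],[0,0,-2,0,0,0,0.27],[0,0,-1.5,0,0,0,0.27],[0,0,-1.3,0,0,0,0.27],[0,0,-0.6,0,0,0,0.27]])

```text
time_s: 6.48
ee_pos: [634.9, 140.9, 4.9]
eef_rot: [[-0.002, 0.089, 0.996], [-0.001, 0.996, -0.089], [-1.0, -0.001, -0.002]]
force: [0.1, -0.1, 0.1]
gripper_width: 0.731
```

```bash
python3 - <<'E'
from plan import *
state()
a=manip.capture("scene");cv2.imwrite("pics/g3.png",cv2.resize(a[130:280,300:460],None,fx=4,fy=4))
E
```

```text
t 6.48 tcp [634.9 140.9   4.9] m [-202.    63.7] yawerr 0.0007 F [ 0.1 -0.1  0.1] w 68.7
```

View pics/g3.png

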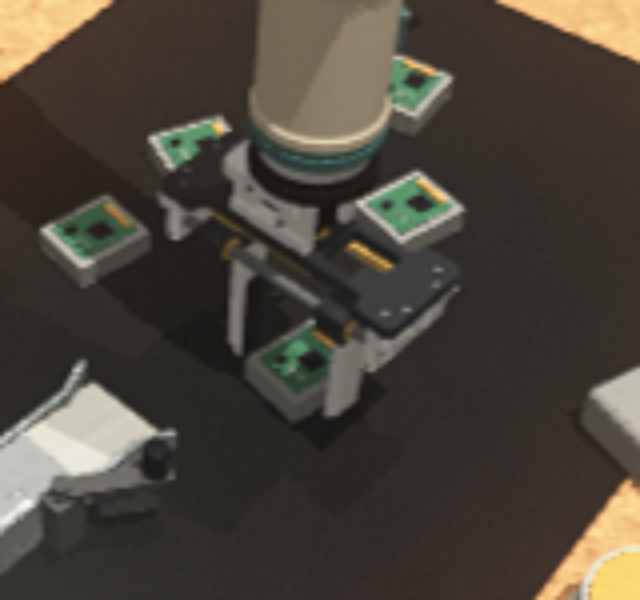

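Call:
play_rows(increments=[[0,0.7,0,0,0,0,0.27],[0,0,0,0,0,0,0.5],[0,0,0,0,0,0,0.5],[0,0,0,0,0,0,0.5],[0,0,0,0,0,0,0.5],[0,0,0,0,0,0,0.5]], force=5)

```text
time_s: 7.03
ee_pos: [637.3, 149.5, 7.5]
eef_rot: [[0.002, 0.088, 0.996], [0.001, 0.996, -0.088], [-1.0, 0.001, 0.002]]
force: [0.7, 1.0, 4.0]
gripper_width: 0.558
```

```bash
python3 - <<'E'
from plan import *
go([(-160,0,5)])
E
```

```text
t 7.03 tcp [637.3 149.5   7.5] m [-210.7   65.4] yawerr -0.0004 F [0.7 1.  4. ] w 52.5
[-160    0    5] d cm [-6.96 -4.48 -0.25]
```

Call:
play_rows(increments=[[0,0,0,0,0,0,0.5],[0,0,0,0,0,0,0.5],[0,0,0,0,0,0,0.5],[0,0,0,0,0,0,0.5]])

```text
time_s: 7.37
ee_pos: [637.3, 149.4, 7.4]
eef_rot: [[0.002, 0.088, 0.996], [0.001, 0.996, -0.088], [-1.0, 0.001, 0.002]]
force: [0.7, 2.2, 6.0]
gripper_width: 0.557
```

```bash
python3 - <<'E'
from plan import *
print(state()["wrist_torque"])
a=manip.capture("scene");cv2.imwrite("pics/g4.png",cv2.resize(a[170:270,330:430],None,fx=6,fy=6))
E
```

```text
t 7.37 tcp [637.3 149.4   7.4] m [-210.7   65.4] yawerr -0.0001 F [0.7 2.2 6. ] w 52.4
[ 0.28375077 -0.00180352 -0.03283596]
```

View pics/g4.png

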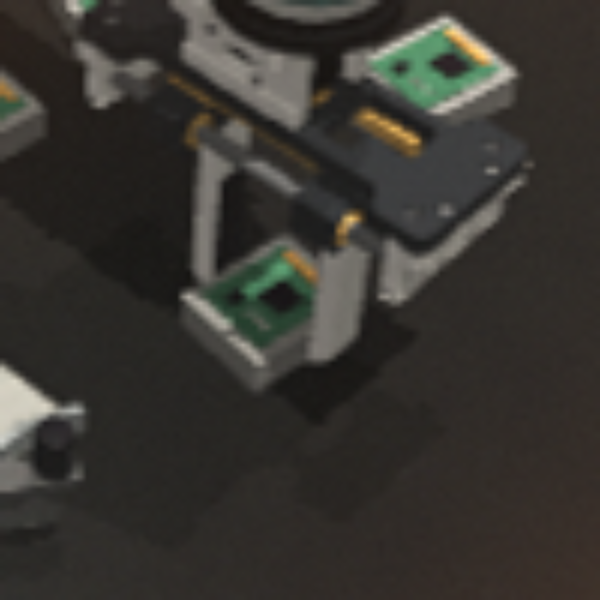

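Call:
play_rows(increments=[[0,0,0,0,0,0,0.35],[0,0,0,0,0,-0.075,0.35],[0,0,0,0,0,-0.075,0.35],[0,0,0,0,0,0,0.35]])

```text
time_s: 7.75
ee_pos: [635.5, 148.4, 5.9]
eef_rot: [[-0.002, 0.238, 0.971], [-0.001, 0.971, -0.238], [-1.0, -0.001, -0.001]]
force: [-0.6, 0.3, -0.3]
gripper_width: 0.649
```

Call:
play_rows(increments=[[0,0,0,0,0,0,0.5],[0,0,0,0,0,0,0.5],[0,0,0,0,0,0,0.5],[0,0,0,0,0,0,0.5]])

```text
time_s: 8.08
ee_pos: [636.0, 148.8, 6.2]
eef_rot: [[-0.001, 0.235, 0.972], [-0.0, 0.972, -0.235], [-1.0, -0.0, -0.001]]
force: [-0.3, 0.1, -1.2]
gripper_width: 0.535
```

Call:
play_rows(increments=[[-0.4,-0.2,0,0,0,0.02,0.5],[-0.8,-0.5,0,0,0,0.02,0.5],[-0.9,-0.6,0,0,0,0.02,0.5],[-0.9,-0.6,0,0,0,0.02,0.5],[-0.9,-0.6,0,0,0,0.02,0.5],[-0.9,-0.6,0,0,0,0.02,0.5],[-0.9,-0.6,0,0,0,0.02,0.5],[-0.8,-0.5,0,0,0,0.01,0.5],[-0.35,-0.25,0,0,0,0,0.5],[0,0,0,0,0,0,0.5]])

```text
time_s: 8.92
ee_pos: [566.8, 103.6, 6.5]
eef_rot: [[-0.001, 0.089, 0.996], [-0.0, 0.996, -0.089], [-1.0, -0.0, -0.001]]
force: [-0.2, 0.6, -2.0]
gripper_width: 0.529
```

```bash
python3 - <<'E'
from plan import *
go([(-160,0,6)])
E
```

```text
t 8.92 tcp [566.8 103.6   6.5] m [-158.8   -0.9] yawerr 0.0008 F [-0.2  0.6 -2. ] w 49.8
[-160    0    6] d cm [ 0.1   0.11 -0.05]
```

Call:
play_rows(increments=[[0.1,0,0,0,0,0,0.35],[0,0,0,0,0,0,0.35],[0,0,2,0,0,0,0.35],[0,0,2,0,0,0,0.35],[0.2,2.5,0,0,0,0,0.91],[0.3,3.1,0,0,0,0,0.91],[0,0,-1.5,0,0,0,0.91],[0,0,-1.5,0,0,0,0.91],[0,0,-1,0,0,0,0.91],[0,0,0,0,0,0,0.91]])

```text
time_s: 9.75
ee_pos: [572.7, 160.4, 4.6]
eef_rot: [[-0.003, 0.088, 0.996], [-0.001, 0.996, -0.088], [-1.0, -0.001, -0.003]]
force: [0.2, -0.2, -0.2]
gripper_width: 0.258
```

```bash
python3 - <<'E'
from plan import *
go([(-160,0,7),(-115,0,10),(-55,0,18),(-8,0,18)])
a=manip.capture("scene");cv2.imwrite("pics/g5.png",cv2.resize(a[170:290,280:440],None,fx=5,fy=5))
E
```

```text
t 9.75 tcp [572.7 160.4   4.6] m [-2.159e+02  1.000e-01] yawerr -0.0006 F [ 0.2 -0.2 -0.2] w 24.3
[-160    0    7] d cm [-0.5  -5.57  0.24]
[-115    0   10] d cm [-0.4  -4.48  0.3 ]
[-55   0  18] d cm [-0.53 -5.98  0.8 ]
[-8  0 18] d cm [-0.41 -4.68  0.  ]
```

View pics/g5.png

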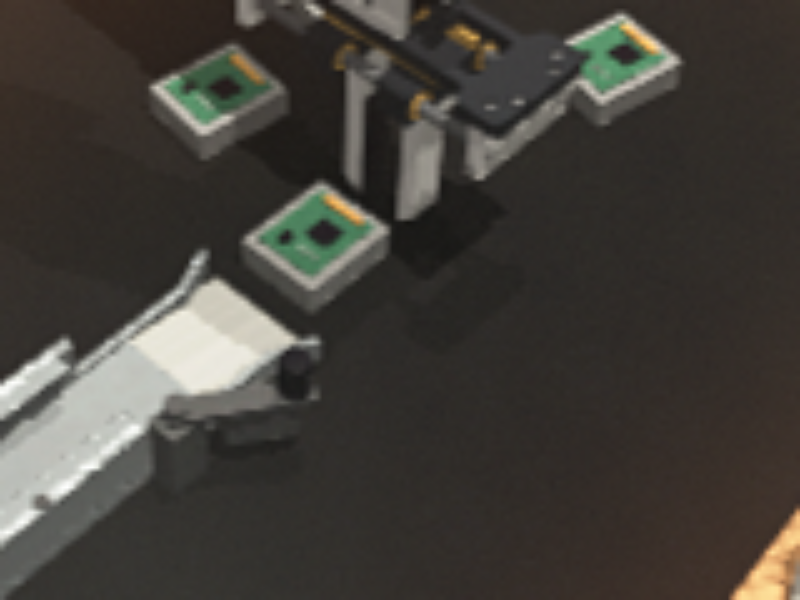

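Call:
play_rows(increments=[[0,0,0.1,0,0,0,0.91],[-0.07,-0.8,0,0,0,0,0.91],[-0.07,-0.8,0,0,0,0,0.91],[-0.07,-0.8,0,0,0,0,0.91],[-0.07,-0.8,0,0,0,0,0.91],[-0.07,-0.8,0,0,0,0,0.91],[-0.07,-0.8,0,0,0,0,0.91],[-0.07,-0.8,0,0,0,0,0.91]])

```text
time_s: 10.47
ee_pos: [569.4, 104.1, 7.8]
eef_rot: [[0.001, 0.088, 0.996], [0.001, 0.996, -0.088], [-1.0, 0.001, 0.001]]
force: [3.4, 5.1, 1.4]
gripper_width: 0.093
```

Call:
play_rows(increments=[[-0.07,-0.8,0.05,0,0,0,0.91],[-0.07,-0.8,0.05,0,0,0,0.91],[-0.07,-0.8,0.05,0,0,0,0.91],[-0.07,-0.8,0.05,0,0,0,0.91],[-0.07,-0.8,0.1,0,0,0,0.91],[-0.07,-0.8,0.12,0,0,0,0.91]])

```text
time_s: 10.97
ee_pos: [564.5, 56.3, 11.9]
eef_rot: [[-0.0, 0.088, 0.996], [0.001, 0.996, -0.088], [-1.0, 0.001, -0.0]]
force: [0.1, 2.6, 2.3]
gripper_width: 0.089
```

```bash
python3 - <<'E'
from plan import *
go([(-55,0,18),(-8,0,18)])
a=manip.capture("scene");cv2.imwrite("pics/g6.png",cv2.resize(a[170:290,280:440],None,fx=5,fy=5))
E
```

```text
t 10.97 tcp [564.5  56.3  11.9] m [-111.5    1.1] yawerr -0.0005 F [0.1 2.6 2.3] w 8.4
[-55   0  18] d cm [-0.61 -5.62  0.61]
[-8  0 18] d cm [-0.41 -4.68  0.  ]
```

View pics/g6.png

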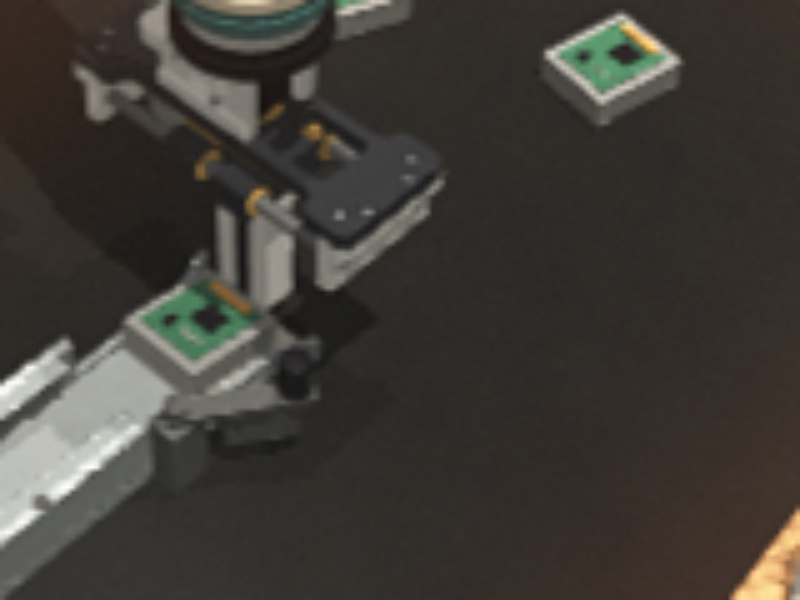

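Call:
play_rows(increments=[[-0.1,-0.8,0.13,0,0,0,0.91],[-0.1,-0.8,0.13,0,0,0,0.91],[-0.08,-0.8,0.13,0,0,0,0.91],[-0.07,-0.8,0.13,0,0,0,0.91],[-0.07,-0.8,0.13,0,0,0,0.91],[-0.07,-0.8,0.1,0,0,0,0.91],[-0.07,-0.8,0,0,0,0,0.91],[-0.07,-0.8,0,0,0,0,0.91],[-0.07,-0.8,0,0,0,0,0.91]])

```text
time_s: 11.77
ee_pos: [557.6, -16.4, 19.2]
eef_rot: [[-0.0, 0.088, 0.996], [0.0, 0.996, -0.088], [-1.0, 0.0, -0.0]]
force: [0.2, 1.5, 1.0]
gripper_width: 0.09
```

Call:
play_rows(increments=[[-0.07,-0.8,0,0,0,0,0.91],[-0.07,-0.8,0,0,0,0,0.91],[-0.07,-0.8,0,0,0,0,0.91],[-0.05,-0.5,0,0,0,0,0.91],[0,0,0,0,0,0,0.91]])

```text
time_s: 12.18
ee_pos: [555.9, -46.6, 19.3]
eef_rot: [[0.002, 0.089, 0.996], [-0.001, 0.996, -0.089], [-1.0, -0.001, 0.002]]
force: [1.3, -1.2, 0.2]
gripper_width: 0.091
```

```bash
python3 - <<'E'
from plan import *
go([(-20,0,18),(-20,0,140),(-200,-118,140)])
a=manip.capture("scene");cv2.imwrite("pics/g7.png",cv2.resize(a[190:310,230:390],None,fx=5,fy=5))
E
```

```text
t 12.18 tcp [555.9 -46.6  19.3] m [-8.3  1.5] yawerr 0.0013 F [ 1.3 -1.2  0.2] w 8.6
[-20   0  18] d cm [-0.05  1.18 -0.13]
[-20   0 140] d cm [ 0.   0.  12.2]
[-200 -118  140] d cm [-10.17  18.97   0.  ]
```

View pics/g7.png

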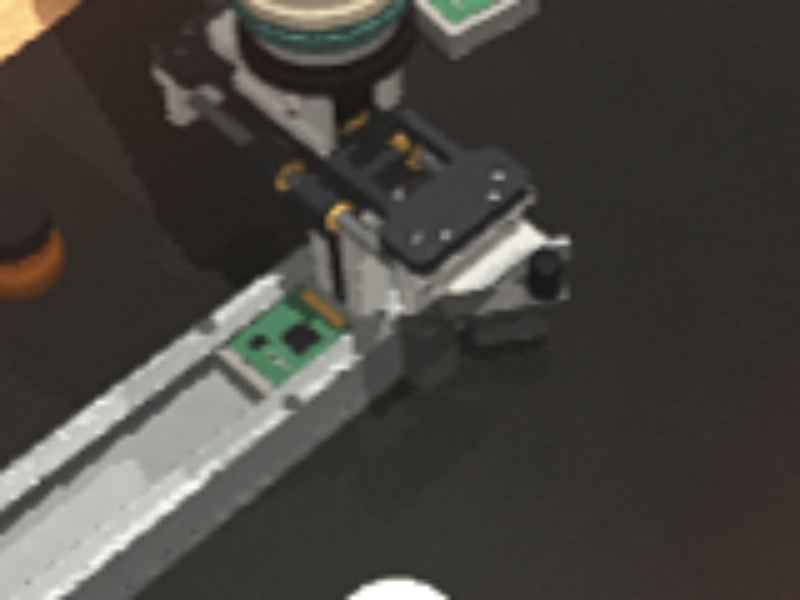

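Call:
play_rows(increments=[[0.1,1,0,0,0,0,0.91],[0,0,3,0,0,0,0.5],[0,0,3,0,0,0,0.27],[-1.7,3.1,1,0,0,-0.048,0.27],[-1.7,3.1,0,0,0,-0.048,0.27],[-1.7,3.2,0,0,0,-0.05,0.27],[-1.7,3.2,0,0,0,0,0.27],[-1.7,3.2,0,0,0,0,0.27],[-1.7,3.2,0,0,0,0,0.27],[0,0,0,0,0,0,0.27]])

```text
time_s: 13.07
ee_pos: [448.2, 164.2, 88.4]
eef_rot: [[-0.006, 0.219, 0.976], [0.004, 0.976, -0.219], [-1.0, 0.002, -0.007]]
force: [0.5, 0.4, 0.1]
gripper_width: 0.692
```

```bash
cat >> see.py <<'E'
o=state()
E
python3 - <<'E'
from plan import *
a=manip.capture("scene");cv2.imwrite("pics/g8.png",cv2.resize(a[120:280,260:460],None,fx=4,fy=4))
for c in carriers(a,"scene"): print(c,"m",np.round(w2m(c[0]),0))
E
python3 see.py 2
```

```text
([544.4, -77.6], 84.8, [111.9, 72.5], [545.9, -80.5]) m [24. -7.]
([615.3, 312.8], 74.3, [60.9, 50.9], [615.4, 313.0]) m [-371.   29.]
([460.8, 269.4], 61.7, [60.7, 51.0], [460.7, 269.8]) m [-315. -121.]
([542.3, 424.7], -87.2, [62.0, 50.8], [540.9, 423.8]) m [-477.  -54.]
([536.6, 424.7], -86.4, [60.7, 51.6], [536.6, 424.5]) m [-476.  -59.] yaw err deg 8.7
([554.2, -85.7], 80.3, [110.6, 75.6], [552.2, -87.8]) m [31.  3.] yaw err deg -4.6
([610.2, 313.3], 74.4, [60.0, 50.8], [610.7, 314.1]) m [-372.   24.] yaw err deg -10.5
t 13.17 tcp [452.6 158.1  89. ] m [-203.  -119.4] yawerr 0.1401 F [ 0.6 -1.   0.2] w 68.4
```

View pics/g8.png

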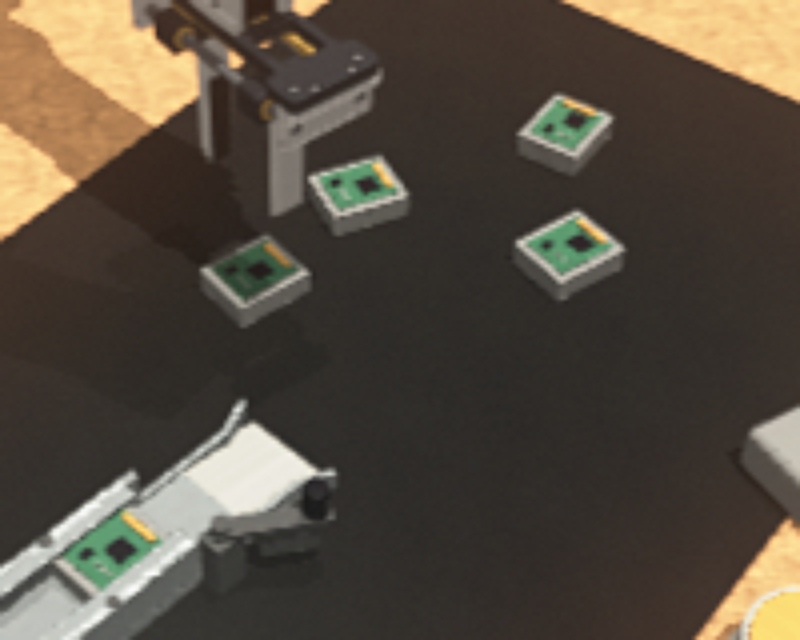

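Call:
play_rows(increments=[[0.15,-0.2,-2,0,0,0,0.27],[0,0,-2,0,0,0,0.27],[0,0,-2,0,0,0,0.27],[0,0,-1.5,0,0,0,0.27],[0,0,-0.8,0,0,0,0.27],[0,0,0,0,0,0,0.5],[0,0,0,0,0,0,0.5],[0,0,0,0,0,0,0.5],[0,0,0,0,0,0,0.5],[0,0,0,0,0,0,0.5]])

```text
time_s: 14.0
ee_pos: [456.2, 153.6, 6.9]
eef_rot: [[0.001, 0.232, 0.973], [0.0, 0.973, -0.232], [-1.0, 0.001, 0.001]]
force: [-0.8, -0.5, 1.6]
gripper_width: 0.53
```

```bash
python3 - <<'E'
from plan import *
go([(-160,0,6)])
E
```

```text
t 14.0 tcp [456.2 153.6   6.9] m [-198.9 -115.4] yawerr 0.1458 F [-0.8 -0.5  1.6] w 49.8
[-160    0    6] d cm [11.15 -4.89 -0.09]
```

Call:
play_rows(increments=[[0.6,-0.25,0,0,0,0.016,0.5],[1.2,-0.5,0,0,0,0.016,0.5],[1.3,-0.6,0,0,0,0.016,0.5],[1.3,-0.6,0,0,0,0.016,0.5],[1.3,-0.6,0,0,0,0.016,0.5],[1.3,-0.6,0,0,0,0.016,0.5],[1.3,-0.6,0,0,0,0.016,0.5],[1.3,-0.5,0,0,0,0.016,0.5],[1.0,-0.4,0,0,0,0.018,0.5],[0.5,-0.2,0,0,0,0,0.5]])

```text
time_s: 14.83
ee_pos: [568.2, 104.1, 6.7]
eef_rot: [[0.001, 0.088, 0.996], [-0.0, 0.996, -0.088], [-1.0, -0.0, 0.001]]
force: [-2.2, -0.5, 3.3]
gripper_width: 0.532
```

Call:
play_rows(increments=[[0,0,0,0,0,0,0.5],[0,0,0,0,0,0,0.5]])

```text
time_s: 15.0
ee_pos: [567.9, 104.5, 6.7]
eef_rot: [[0.003, 0.089, 0.996], [-0.0, 0.996, -0.089], [-1.0, -0.0, 0.003]]
force: [1.1, -0.4, 2.7]
gripper_width: 0.531
```

```bash
python3 - <<'E'
from plan import *
go([(-160,0,6)])
E
```

```text
t 15.0 tcp [567.9 104.5   6.7] m [-159.8    0.2] yawerr 0.0004 F [ 1.1 -0.4  2.7] w 49.9
[-160    0    6] d cm [-0.02  0.02 -0.07]
```

Call:
play_rows(increments=[[0,0,0,0,0,0,0.35],[0,0,0,0,0,0,0.35],[0,0,2,0,0,0,0.35],[0,0,2,0,0,0,0.35],[0.2,2.5,0,0,0,0,0.91],[0.3,3.1,0,0,0,0,0.91],[0,0,-1.5,0,0,0,0.91],[0,0,-1.5,0,0,0,0.91],[0,0,-0.9,0,0,0,0.91],[0,0,0,0,0,0,0.91]])

```text
time_s: 15.83
ee_pos: [569.2, 160.8, 5.1]
eef_rot: [[-0.005, 0.087, 0.996], [-0.001, 0.996, -0.087], [-1.0, -0.001, -0.004]]
force: [0.9, -0.1, 0.1]
gripper_width: 0.257
```

Call:
play_rows(increments=[[0,0,0,0,0,0,0.91],[0,0,0,0,0,0,0.91],[-0.07,-0.8,0,0,0,0,0.91],[-0.07,-0.8,0,0,0,0,0.91],[-0.07,-0.8,0,0,0,0,0.91],[-0.07,-0.8,0,0,0,0,0.91],[-0.07,-0.8,0,0,0,0,0.91],[-0.07,-0.8,0,0,0,0,0.91]])

```text
time_s: 16.5
ee_pos: [567.6, 112.1, 7.5]
eef_rot: [[0.001, 0.088, 0.996], [0.0, 0.996, -0.088], [-1.0, 0.0, 0.001]]
force: [0.3, 2.0, 2.0]
gripper_width: 0.093
```

```bash
python3 - <<'E'
from plan import *
go([(-160,0,7),(-115,0,10),(-55,0,18),(-8,0,18)])
a=manip.capture("scene");cv2.imwrite("pics/g9.png",cv2.resize(a[170:290,280:440],None,fx=4,fy=4))
E
```

```text
t 16.5 tcp [567.6 112.1   7.5] m [-167.4   -0.8] yawerr 0.0003 F [0.3 2.  2. ] w 8.7
[-160    0    7] d cm [ 0.01 -0.74 -0.05]
[-115    0   10] d cm [-0.4  -4.48  0.3 ]
[-55   0  18] d cm [-0.53 -5.98  0.8 ]
[-8  0 18] d cm [-0.41 -4.68  0.  ]
```

View pics/g9.png

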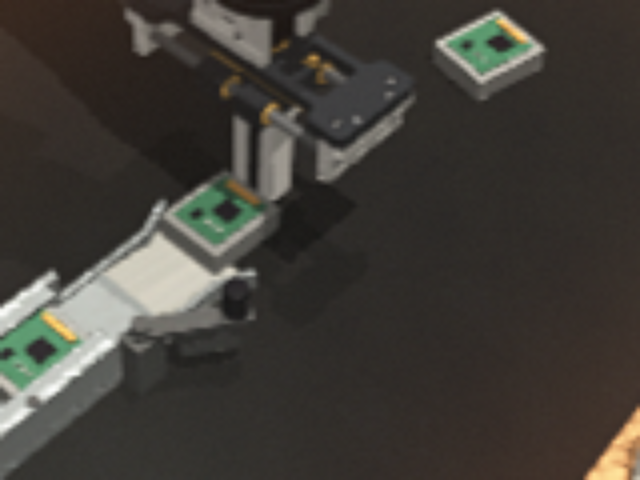

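Call:
play_rows(increments=[[0,-0.8,0.05,0,0,0,0.91],[-0.07,-0.8,0.05,0,0,0,0.91],[-0.07,-0.8,0.05,0,0,0,0.91],[-0.07,-0.8,0.05,0,0,0,0.91],[-0.07,-0.8,0.05,0,0,0,0.91],[-0.07,-0.8,0.1,0,0,0,0.91],[-0.07,-0.8,0.12,0,0,0,0.91],[-0.07,-0.8,0.13,0,0,0,0.91],[-0.07,-0.8,0.13,0,0,0,0.91],[-0.07,-0.8,0.13,0,0,0,0.91]])

```text
time_s: 17.38
ee_pos: [561.1, 32.3, 16.0]
eef_rot: [[0.0, 0.088, 0.996], [0.0, 0.996, -0.088], [-1.0, 0.0, 0.0]]
force: [1.1, 2.6, 1.4]
gripper_width: 0.091
```

Call:
play_rows(increments=[[-0.07,-0.8,0.13,0,0,0,0.91],[-0.07,-0.8,0.13,0,0,0,0.91],[-0.07,-0.8,0.1,0,0,0,0.91],[-0.07,-0.8,0,0,0,0,0.91],[-0.07,-0.8,0,0,0,0,0.91],[-0.07,-0.8,0,0,0,0,0.91],[-0.07,-0.8,0,0,0,0,0.91],[-0.07,-0.8,0,0,0,0,0.91]])

```text
time_s: 18.05
ee_pos: [555.3, -31.8, 19.2]
eef_rot: [[-0.0, 0.088, 0.996], [0.0, 0.996, -0.088], [-1.0, 0.0, -0.0]]
force: [0.3, 1.3, -0.7]
gripper_width: 0.087
```

```bash
python3 - <<'E'
from plan import *
go([(-8,0,18)])
E
```

```text
t 18.05 tcp [555.3 -31.8  19.2] m [-22.9  -0.3] yawerr -0.0002 F [ 0.3  1.3 -0.7] w 8.2
[-8  0 18] d cm [-0.1  -1.49 -0.12]
```

Call:
play_rows(increments=[[-0.05,-0.7,0,0,0,0,0.91],[-0.05,-0.7,0,0,0,0,0.91],[0,0,0,0,0,0,0.91],[0.1,1,0,0,0,0,0.91],[0,0,3,0,0,0,0.91],[0,0,3,0,0,0,0.5]])

```text
time_s: 18.55
ee_pos: [554.0, -34.3, 78.6]
eef_rot: [[-0.004, 0.087, 0.996], [-0.0, 0.996, -0.087], [-1.0, -0.0, -0.004]]
force: [1.6, -0.3, -0.1]
gripper_width: 0.13
```

```bash
python3 - <<'E'
from plan import *
o=state(); print((np.array([455.9,270.2,80])-o["ee_pos"])/10)
a=manip.capture("scene");cv2.imwrite("pics/g10.png",cv2.resize(a[120:310,200:460],None,fx=3,fy=3))
for c in carriers(a,"scene"): print(c,"m",np.round(w2m(c[0]),0))
E
```

```text
t 18.55 tcp [554.  -34.3  78.6] m [-20.3  -1.4] yawerr -0.0014 F [ 1.6 -0.3 -0.1] w 12.3
[-9.81446512 30.44773583  0.14234568]
([539.7, -138.1], 84.0, [104.4, 71.8], [540.6, -139.8]) m [84. -7.]
([544.1, -87.3], 84.8, [86.7, 71.3], [546.1, -77.9]) m [33. -7.]
([615.3, 312.9], 74.3, [61.1, 50.9], [615.4, 313.0]) m [-372.   29.]
([460.8, 269.4], 61.7, [60.7, 51.0], [460.4, 269.8]) m [-315. -121.]
([542.3, 424.7], -87.2, [62.0, 50.8], [540.9, 423.8]) m [-477.  -54.]
```

View pics/g10.png

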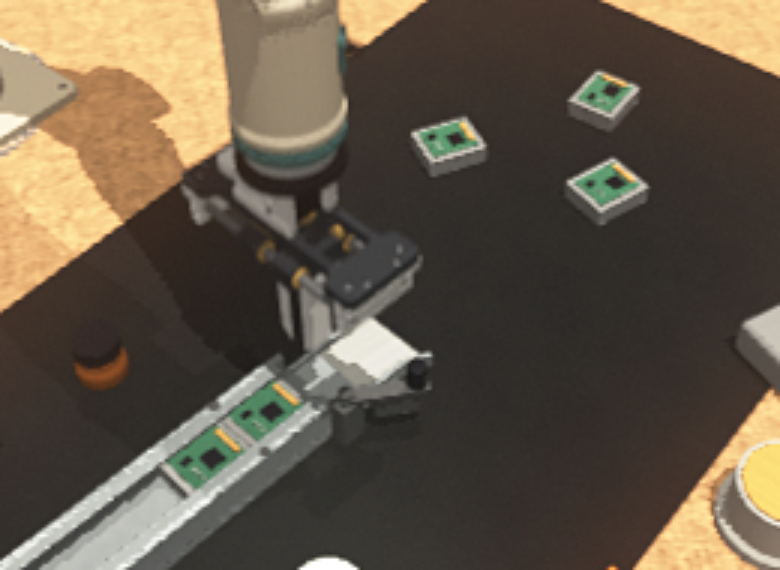

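Call:
play_rows(increments=[[-0.98,3.04,0,0,0,-0.098,0.27],[-0.98,3.04,0,0,0,-0.098,0.27],[-0.98,3.04,0,0,0,-0.098,0.27],[-0.98,3.04,0,0,0,-0.098,0.27],[-0.98,3.04,0,0,0,0,0.27],[-0.98,3.04,0,0,0,0,0.27],[-0.98,3.04,0,0,0,0,0.27],[-0.98,3.04,0,0,0,0,0.27],[-0.98,3.04,0,0,0,0,0.27],[-0.98,3.04,0,0,0,0,0.27]])

```text
time_s: 19.43
ee_pos: [457.0, 270.6, 79.5]
eef_rot: [[0.001, 0.461, 0.887], [-0.0, 0.887, -0.461], [-1.0, 0.0, 0.001]]
force: [0.2, -0.4, 0.1]
gripper_width: 0.733
```

Call:
play_rows(increments=[[0,0,0,0,0,0,0.27],[0,0,0,0,0,0,0.27],[0,0,0,0,0,0,0.27]])

```text
time_s: 19.68
ee_pos: [457.8, 268.5, 79.4]
eef_rot: [[0.001, 0.461, 0.887], [-0.001, 0.887, -0.461], [-1.0, -0.0, 0.001]]
force: [-0.0, -0.5, -0.1]
gripper_width: 0.73
```

```bash
python3 - <<'E'
from plan import *
o=state(); print((np.array([455.9,270.2,6])-o["ee_pos"])/10)
a=manip.capture("scene");cv2.imwrite("pics/g11.png",cv2.resize(a[120:240,300:460],None,fx=4,fy=4))
for c in carriers(a,"scene"): print(c,"m",np.round(w2m(c[0]),0))
E
```

```text
t 19.68 tcp [457.8 268.5  79.4] m [-313.5 -123.9] yawerr 0.3914 F [-0.  -0.5 -0.1] w 68.6
[-0.19087111  0.16578287 -7.34316777]
([539.4, -138.1], 84.8, [104.7, 72.2], [540.6, -139.8]) m [84. -7.]
([544.8, -77.0], 84.8, [110.6, 71.9], [546.0, -79.6]) m [23. -7.]
([615.3, 312.8], 74.3, [60.9, 50.9], [615.4, 313.0]) m [-371.   29.]
([542.3, 424.7], -87.2, [62.0, 50.8], [540.9, 423.8]) m [-477.  -54.]
```

View pics/g11.png

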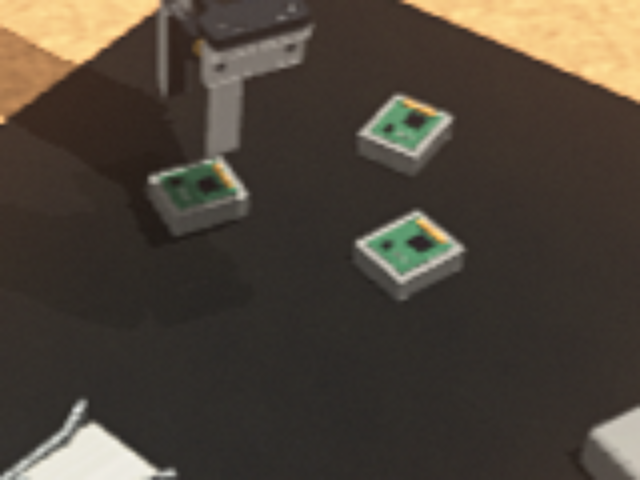

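Call:
play_rows(increments=[[-0.1,0.15,-2,0,0,0,0.27],[0,0,-2,0,0,0,0.27],[0,0,-1.5,0,0,0,0.27],[0,0,-1.1,0,0,0,0.27],[0,0,-0.7,0,0,0,0.27],[0,0,0,0,0,0,0.5],[0,0,0,0,0,0,0.5],[0,0,0,0,0,0,0.5],[0,0,0,0,0,0,0.5],[0,0,0,0,0,0,0.5]])

```text
time_s: 20.57
ee_pos: [457.2, 270.7, 7.1]
eef_rot: [[0.002, 0.462, 0.887], [0.001, 0.887, -0.462], [-1.0, 0.001, 0.001]]
force: [-0.2, -1.7, 2.4]
gripper_width: 0.53
```

```bash
python3 - <<'E'
from plan import *
go([(-160,0,6)])
E
```

```text
t 20.57 tcp [457.2 270.7   7.1] m [-315.6 -124.7] yawerr 0.3918 F [-0.2 -1.7  2.4] w 49.8
[-160    0    6] d cm [ 11.05 -16.6   -0.11]
```

Call:
play_rows(increments=[[0.4,-0.6,0,0,0,0.023,0.5],[0.6,-0.9,0,0,0,0.023,0.5],[0.65,-1,0,0,0,0.023,0.5],[0.65,-1,0,0,0,0.023,0.5],[0.65,-1,0,0,0,0.023,0.5],[0.65,-1,0,0,0,0.023,0.5],[0.65,-1,0,0,0,0.023,0.5],[0.65,-1,0,0,0,0.023,0.5],[0.65,-1,0,0,0,0.023,0.5],[0.65,-1,0,0,0,0.023,0.5]])

```text
time_s: 21.4
ee_pos: [518.5, 176.2, 7.1]
eef_rot: [[-0.0, 0.245, 0.969], [0.001, 0.969, -0.245], [-1.0, 0.001, -0.001]]
force: [-0.8, 1.3, 2.4]
gripper_width: 0.534
```

Call:
play_rows(increments=[[0.65,-1,0,0,0,0.023,0.5],[0.65,-1,0,0,0,0.023,0.5],[0.65,-1,0,0,0,0.023,0.5],[0.65,-1,0,0,0,0.023,0.5],[0.65,-1,0,0,0,0.023,0.5],[0.65,-1,0,0,0,0.023,0.5],[0.6,-0.8,0,0,0,0.023,0.5],[0.3,-0.4,0,0,0,0,0.5],[0,0,0,0,0,0,0.5],[0,0,0,0,0,0,0.5]])

```text
time_s: 22.23
ee_pos: [567.3, 103.0, 6.8]
eef_rot: [[0.002, 0.09, 0.996], [-0.0, 0.996, -0.09], [-1.0, -0.0, 0.002]]
force: [1.0, -1.9, 2.3]
gripper_width: 0.53
```

```bash
python3 - <<'E'
from plan import *
go([(-160,0,6)])
a=manip.capture("scene");cv2.imwrite("pics/g12.png",cv2.resize(a[120:290,280:460],None,fx=3,fy=3))
E
```

```text
t 22.23 tcp [567.3 103.    6.8] m [-158.3   -0.3] yawerr 0.0018 F [ 1.  -1.9  2.3] w 49.8
[-160    0    6] d cm [ 0.05  0.17 -0.08]
```

View pics/g12.png

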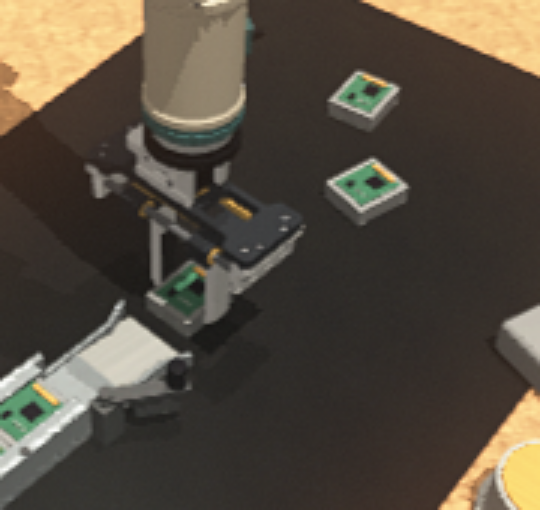

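Good; release, reposition behind and push.

Call:
play_rows(increments=[[0,0,0,0,0,0,0.35],[0,0,0,0,0,0,0.35],[0,0,2,0,0,0,0.35],[0,0,2,0,0,0,0.35],[0.2,2.6,0,0,0,0,0.91],[0.3,3.2,0,0,0,0,0.91],[0,0,-1.5,0,0,0,0.91],[0,0,-1.5,0,0,0,0.91],[0,0,-0.9,0,0,0,0.91],[0,0,0,0,0,0,0.91]])

```text
time_s: 23.12
ee_pos: [569.4, 161.6, 5.3]
eef_rot: [[-0.004, 0.088, 0.996], [-0.001, 0.996, -0.088], [-1.0, -0.001, -0.004]]
force: [-0.8, 0.6, 0.0]
gripper_width: 0.263
```

Call:
play_rows(increments=[[0,0,0,0,0,0,0.91],[0,0,0,0,0,0,0.91],[-0.07,-0.8,0,0,0,0,0.91],[-0.07,-0.8,0,0,0,0,0.91],[-0.07,-0.8,0,0,0,0,0.91],[-0.07,-0.8,0,0,0,0,0.91],[-0.07,-0.8,0,0,0,0,0.91],[-0.07,-0.8,0,0,0,0,0.91]])

```text
time_s: 23.78
ee_pos: [567.5, 112.6, 7.7]
eef_rot: [[0.001, 0.089, 0.996], [0.0, 0.996, -0.089], [-1.0, 0.001, 0.001]]
force: [-0.4, 0.8, 1.2]
gripper_width: 0.091
```

```bash
python3 - <<'E'
from plan import *
go([(-8,0,18)])
a=manip.capture("scene");cv2.imwrite("pics/g13.png",cv2.resize(a[170:290,280:440],None,fx=4,fy=4))
E
```

```text
t 23.78 tcp [567.5 112.6   7.7] m [-167.9   -0.9] yawerr 0.0012 F [-0.4  0.8  1.2] w 8.6
[-8  0 18] d cm [ -1.32 -15.93   1.03]
```

View pics/g13.png

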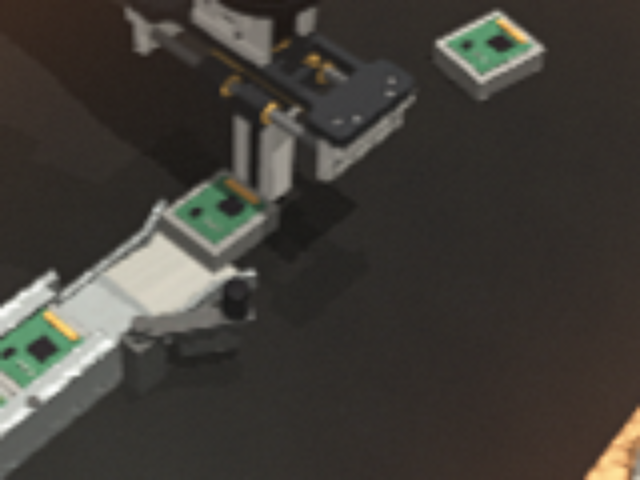

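Call:
play_rows(increments=[[0,-0.8,0.05,0,0,0,0.91],[-0.07,-0.8,0.05,0,0,0,0.91],[-0.07,-0.8,0.05,0,0,0,0.91],[-0.07,-0.8,0.05,0,0,0,0.91],[-0.07,-0.8,0.05,0,0,0,0.91],[-0.07,-0.8,0.1,0,0,0,0.91],[-0.07,-0.8,0.12,0,0,0,0.91],[-0.07,-0.8,0.13,0,0,0,0.91],[-0.07,-0.8,0.13,0,0,0,0.91],[-0.07,-0.8,0.13,0,0,0,0.91]])

```text
time_s: 24.67
ee_pos: [560.9, 32.8, 16.2]
eef_rot: [[-0.0, 0.089, 0.996], [0.0, 0.996, -0.089], [-1.0, 0.0, -0.0]]
force: [0.4, 2.3, 2.2]
gripper_width: 0.087
```

Call:
play_rows(increments=[[-0.07,-0.8,0.13,0,0,0,0.91],[-0.07,-0.8,0.13,0,0,0,0.91],[-0.07,-0.8,0.1,0,0,0,0.91],[-0.07,-0.8,0,0,0,0,0.91],[-0.07,-0.8,0,0,0,0,0.91],[-0.07,-0.8,0,0,0,0,0.91],[-0.07,-0.8,0,0,0,0,0.91],[-0.07,-0.8,0,0,0,0,0.91]])

```text
time_s: 25.33
ee_pos: [555.2, -31.3, 19.4]
eef_rot: [[-0.0, 0.089, 0.996], [0.0, 0.996, -0.089], [-1.0, 0.0, -0.0]]
force: [-0.1, 1.4, -1.3]
gripper_width: 0.089
```

Call:
play_rows(increments=[[-0.05,-0.75,0,0,0,0,0.91],[-0.05,-0.75,0,0,0,0,0.91],[0,0,0,0,0,0,0.91],[0.1,1,0,0,0,0,0.91],[0,0,3,0,0,0,0.91],[0,0,3,0,0,0,0.5],[0,0,0,0,0,0,0.27]])

```text
time_s: 25.92
ee_pos: [559.0, -36.4, 84.0]
eef_rot: [[0.008, 0.089, 0.996], [-0.001, 0.996, -0.089], [-1.0, -0.001, 0.008]]
force: [1.0, 0.3, -0.2]
gripper_width: 0.195
```

```bash
cat > s2.py <<'E'
from plan import *
n,x,y,z=sys.argv[1],*map(float,sys.argv[2:5])
o=state(); print("d",np.round((np.array([x,y,z])-o["ee_pos"])/10,2))
a=manip.capture("scene");cv2.imwrite(f"pics/{n}.png",cv2.resize(a[110:310,200:460],None,fx=3,fy=3))
for nn,a in(("scene",a),("top",manip.capture("top"))):
    for c in carriers(a,nn): print(nn,c,"m",np.round(w2m(c[0]),0))
E
python3 s2.py g14 610.2 313.3 80
```

```text
t 25.92 tcp [559.  -36.4  84. ] m [-18.7   3.7] yawerr 0.0008 F [ 1.   0.3 -0.2] w 18.3
d [ 5.12 34.97 -0.4 ]
scene ([533.7, -200.4], 84.8, [96.1, 72.1], [535.5, -201.3]) m [147.  -7.]
scene ([540.0, -136.5], 84.0, [104.5, 72.1], [540.8, -139.7]) m [83. -6.]
scene ([543.8, -90.5], 84.8, [83.5, 71.3], [545.9, -80.5]) m [37. -7.]
scene ([615.7, 312.6], 73.4, [61.0, 51.6], [615.4, 313.0]) m [-371.   29.]
scene ([542.3, 424.7], -87.2, [62.0, 50.8], [540.9, 423.8]) m [-477.  -54.]
top ([536.3, 424.9], -86.4, [60.3, 51.1], [536.6, 424.6]) m [-476.  -60.]
top ([610.1, 313.5], 74.2, [59.7, 50.2], [610.6, 313.8]) m [-372.   24.]
```

View pics/g14.png

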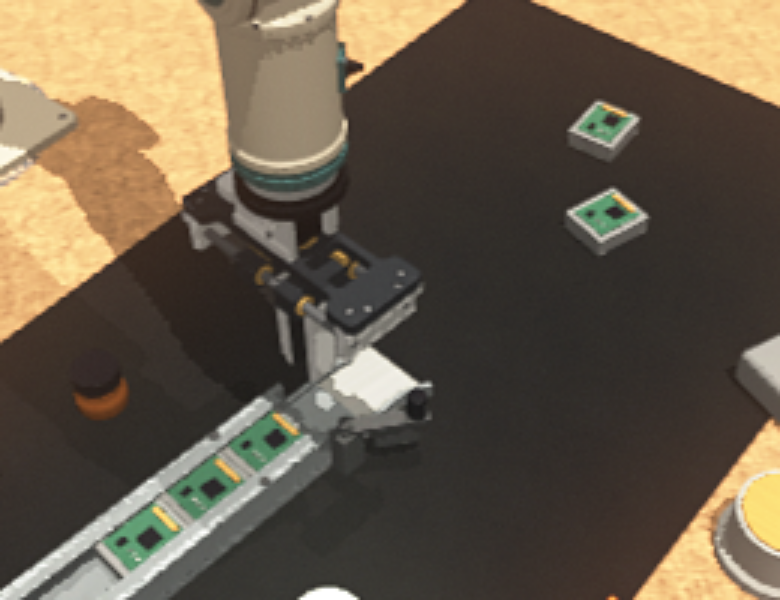

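Call:
play_rows(increments=[[0.55,3.5,0,0,0,-0.062,0.27],[0.55,3.5,0,0,0,-0.062,0.27],[0.55,3.5,0,0,0,-0.062,0.27],[0.55,3.5,0,0,0,0,0.27],[0.55,3.5,0,0,0,0,0.27],[0.55,3.5,0,0,0,0,0.27],[0.55,3.5,0,0,0,0,0.27],[0.55,3.5,0,0,0,0,0.27],[0.55,3.5,0,0,0,0,0.27],[0.5,3.3,0,0,0,0,0.27]])

```text
time_s: 26.85
ee_pos: [609.0, 314.2, 77.8]
eef_rot: [[-0.002, 0.271, 0.963], [-0.001, 0.963, -0.271], [-1.0, -0.002, -0.001]]
force: [0.6, 0.6, 0.2]
gripper_width: 0.731
```

Call:
play_rows(increments=[[0,0,0,0,0,0,0.27],[0,0,0,0,0,0,0.27],[0,0,0,0,0,0,0.27]])

```text
time_s: 27.1
ee_pos: [609.2, 310.8, 78.1]
eef_rot: [[-0.002, 0.272, 0.962], [-0.003, 0.962, -0.272], [-1.0, -0.003, -0.001]]
force: [1.3, -0.7, 0.4]
gripper_width: 0.733
```

```bash
python3 s2.py g15 611 313.4 6
```

```text
t 27.1 tcp [609.2 310.8  78.1] m [-369.    23.2] yawerr 0.1872 F [ 1.3 -0.7  0.4] w 68.9
d [ 0.18  0.26 -7.21]
scene ([533.6, -199.7], 84.8, [97.5, 71.7], [535.5, -201.3]) m [146.  -7.]
scene ([539.5, -137.3], 84.8, [103.1, 72.2], [540.6, -139.8]) m [84. -7.]
scene ([544.8, -77.0], 84.8, [110.6, 71.9], [546.0, -79.7]) m [23. -7.]
scene ([542.6, 424.8], -84.4, [62.5, 49.0], [540.4, 424.1]) m [-477.  -53.]
top ([535.3, 424.5], -88.9, [59.2, 51.1], [536.5, 425.4]) m [-476.  -61.]
top ([543.2, -206.2], 85.0, [111.0, 71.7], [542.7, -206.0]) m [152.   3.]
top ([548.8, -145.5], 84.6, [110.1, 71.5], [548.1, -146.1]) m [91.  3.]
top ([554.2, -85.3], 80.3, [109.8, 75.6], [552.4, -85.3]) m [30.  3.]
top ([617.2, 327.6], -1.7, [18.1, 13.0], [611.1, 315.3]) m [-386.   30.]
```

View pics/g15.png

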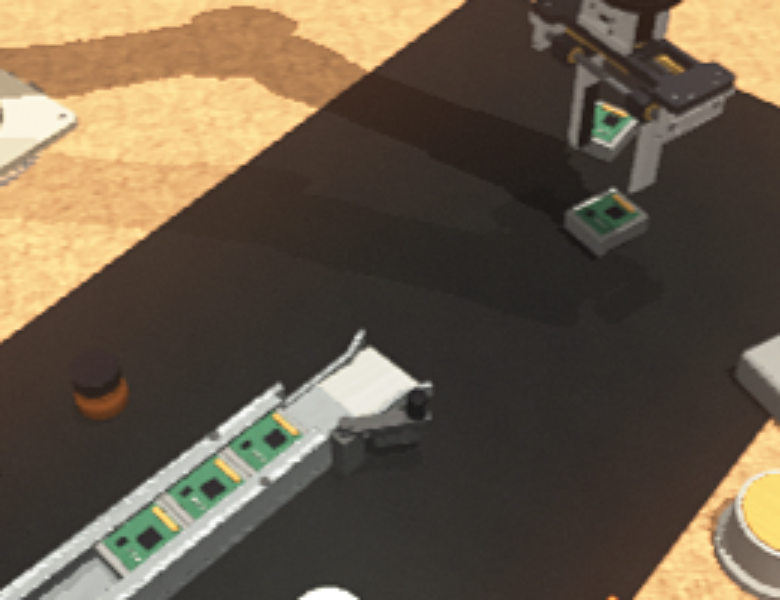

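Call:
play_rows(increments=[[0.2,0.2,-2,0,0,0,0.27],[0,0,-2,0,0,0,0.27],[0,0,-1.5,0,0,0,0.27],[0,0,-1.1,0,0,0,0.27],[0,0,-0.6,0,0,0,0.27],[0,0,0,0,0,0,0.5],[0,0,0,0,0,0,0.5],[0,0,0,0,0,0,0.5],[0,0,0,0,0,0,0.5],[0,0,0,0,0,0,0.5]])

```text
time_s: 28.03
ee_pos: [612.8, 314.7, 8.6]
eef_rot: [[0.002, 0.272, 0.962], [0.001, 0.962, -0.272], [-1.0, 0.001, 0.002]]
force: [0.5, -0.8, 1.7]
gripper_width: 0.53
```

```bash
python3 - <<'E'
from plan import *
go([(-160,0,6)])
E
```

```text
t 28.03 tcp [612.8 314.7   8.6] m [-373.2   26.4] yawerr 0.1867 F [ 0.5 -0.8  1.7] w 49.8
[-160    0    6] d cm [ -4.51 -21.    -0.26]
```

Call:
play_rows(increments=[[-0.15,-0.6,0,0,0,0.01,0.5],[-0.2,-1,0,0,0,0.01,0.5],[-0.25,-1.2,0,0,0,0.01,0.5],[-0.25,-1.2,0,0,0,0.01,0.5],[-0.25,-1.2,0,0,0,0.01,0.5],[-0.25,-1.2,0,0,0,0.01,0.5],[-0.25,-1.2,0,0,0,0.01,0.5],[-0.25,-1.2,0,0,0,0.01,0.5],[-0.25,-1.2,0,0,0,0.01,0.5],[-0.25,-1.2,0,0,0,0.01,0.5]])

```text
time_s: 28.87
ee_pos: [588.8, 201.6, 8.5]
eef_rot: [[0.002, 0.174, 0.985], [0.001, 0.985, -0.174], [-1.0, 0.002, 0.001]]
force: [1.2, 3.7, 5.7]
gripper_width: 0.53
```

Call:
play_rows(increments=[[-0.25,-1.2,0,0,0,0.012,0.5],[-0.25,-1.2,0,0,0,0.012,0.5],[-0.25,-1.2,0,0,0,0.012,0.5],[-0.25,-1.2,0,0,0,0.012,0.5],[-0.25,-1.2,0,0,0,0.012,0.5],[-0.25,-1.2,0,0,0,0.012,0.5],[-0.25,-1.2,0,0,0,0.012,0.5],[-0.22,-1.0,0,0,0,0,0.5],[-0.1,-0.4,0,0,0,0,0.5],[0,0,0,0,0,0,0.5]])

```text
time_s: 29.7
ee_pos: [567.3, 101.3, 8.5]
eef_rot: [[0.0, 0.093, 0.996], [-0.001, 0.996, -0.093], [-1.0, -0.001, 0.0]]
force: [0.6, 0.1, 6.7]
gripper_width: 0.531
```

Call:
play_rows(increments=[[0,0,0,0,0,0,0.5],[0,0,0,0,0,0,0.5]])

```text
time_s: 29.87
ee_pos: [567.3, 101.3, 8.4]
eef_rot: [[0.0, 0.093, 0.996], [-0.002, 0.996, -0.093], [-1.0, -0.002, 0.0]]
force: [0.9, -1.0, 7.1]
gripper_width: 0.532
```

```bash
python3 - <<'E'
from plan import *
go([(-160,0,6)])
a=manip.capture("scene");cv2.imwrite("pics/g16.png",cv2.resize(a[120:290,280:460],None,fx=3,fy=3))
E
```

```text
t 29.87 tcp [567.3 101.3   8.4] m [-1.566e+02 -1.000e-01] yawerr 0.0045 F [ 0.9 -1.   7.1] w 50.0
[-160    0    6] d cm [ 0.04  0.34 -0.24]
```

View pics/g16.png

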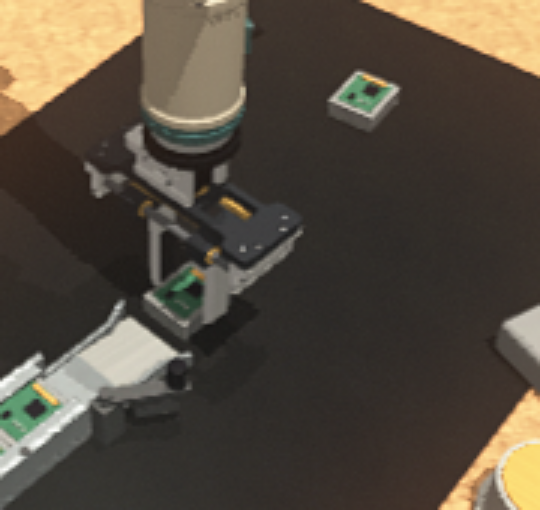

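Call:
play_rows(increments=[[0,0,0,0,0,0.004,0.35],[0,0,0,0,0,0,0.35],[0,0,2,0,0,0,0.35],[0,0,2,0,0,0,0.35],[0.2,2.7,0,0,0,0,0.91],[0.3,3.3,0,0,0,0,0.91],[0,0,-1.5,0,0,0,0.91],[0,0,-1.5,0,0,0,0.91],[0,0,-0.9,0,0,0,0.91],[0,0,0,0,0,0,0.91]])

```text
time_s: 30.75
ee_pos: [570.4, 163.0, 6.3]
eef_rot: [[-0.005, 0.087, 0.996], [-0.002, 0.996, -0.087], [-1.0, -0.002, -0.005]]
force: [0.3, -0.0, -0.2]
gripper_width: 0.26
```

Call:
play_rows(increments=[[0,0,0,0,0,0,0.91],[0,0,0,0,0,0,0.91],[-0.07,-0.8,0,0,0,0,0.91],[-0.07,-0.8,0,0,0,0,0.91],[-0.07,-0.8,0,0,0,0,0.91],[-0.07,-0.8,0,0,0,0,0.91],[-0.07,-0.8,0,0,0,0,0.91],[-0.07,-0.8,0,0,0,0,0.91]])

```text
time_s: 31.42
ee_pos: [568.8, 115.8, 8.9]
eef_rot: [[0.001, 0.087, 0.996], [0.001, 0.996, -0.087], [-1.0, 0.001, 0.001]]
force: [-0.1, 2.0, 1.2]
gripper_width: 0.093
```

```bash
python3 - <<'E'
from plan import *
go([(-8,0,18)])
a=manip.capture("scene");cv2.imwrite("pics/g17.png",cv2.resize(a[170:290,280:440],None,fx=4,fy=4))
E
```

```text
t 31.42 tcp [568.8 115.8   8.9] m [-1.712e+02  1.000e-01] yawerr -0.0009 F [-0.1  2.   1.2] w 8.7
[-8  0 18] d cm [ -1.45 -16.25   0.91]
```

View pics/g17.png

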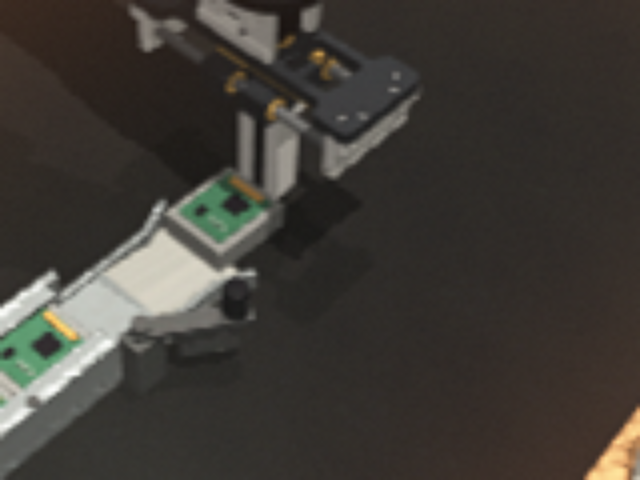

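Call:
play_rows(increments=[[-0.07,-0.8,0.03,0,0,0,0.91],[-0.07,-0.8,0.03,0,0,0,0.91],[-0.07,-0.8,0.03,0,0,0,0.91],[-0.07,-0.8,0.03,0,0,0,0.91],[-0.07,-0.8,0.05,0,0,0,0.91],[-0.07,-0.8,0.1,0,0,0,0.91],[-0.07,-0.8,0.12,0,0,0,0.91],[-0.07,-0.8,0.12,0,0,0,0.91],[-0.07,-0.8,0.13,0,0,0,0.91],[-0.07,-0.8,0.13,0,0,0,0.91]])

```text
time_s: 32.3
ee_pos: [561.5, 36.0, 16.6]
eef_rot: [[0.0, 0.087, 0.996], [0.0, 0.996, -0.087], [-1.0, 0.0, 0.0]]
force: [-0.3, 2.2, 1.5]
gripper_width: 0.088
```

Call:
play_rows(increments=[[-0.07,-0.8,0.13,0,0,0,0.91],[-0.07,-0.8,0.1,0,0,0,0.91],[-0.07,-0.8,0.05,0,0,0,0.91],[-0.07,-0.8,0,0,0,0,0.91],[-0.07,-0.8,0,0,0,0,0.91],[-0.07,-0.8,0,0,0,0,0.91],[-0.07,-0.8,0,0,0,0,0.91],[-0.07,-0.8,0,0,0,0,0.91]])

```text
time_s: 32.97
ee_pos: [555.8, -28.1, 19.0]
eef_rot: [[-0.0, 0.087, 0.996], [0.0, 0.996, -0.087], [-1.0, 0.0, -0.0]]
force: [-0.1, 2.8, -0.1]
gripper_width: 0.088
```

Call:
play_rows(increments=[[-0.07,-0.9,0,0,0,0,0.91],[-0.07,-0.9,0,0,0,0,0.91],[0,0,0,0,0,0,0.91],[0.1,1,0,0,0,0,0.91],[0,0,3,0,0,0,0.91],[0,0,3,0,0,0,0.5],[0,0,0,0,0,0,0.27]])

```text
time_s: 33.55
ee_pos: [558.8, -37.3, 83.4]
eef_rot: [[0.008, 0.088, 0.996], [-0.002, 0.996, -0.088], [-1.0, -0.001, 0.008]]
force: [1.0, -0.1, 0.1]
gripper_width: 0.195
```

```bash
python3 s2.py g18 537.5 424.8 80
```

```text
t 33.55 tcp [558.8 -37.3  83.4] m [-17.8   3.6] yawerr -0.0004 F [ 1.  -0.1  0.1] w 18.3
d [-2.13 46.21 -0.34]
scene ([528.1, -261.9], 84.4, [90.4, 71.7], [530.4, -261.5]) m [209.  -7.]
scene ([533.9, -198.8], 84.8, [96.2, 72.1], [535.8, -200.5]) m [145.  -7.]
scene ([539.8, -138.2], 84.0, [104.4, 72.1], [540.7, -140.2]) m [84. -6.]
scene ([543.8, -90.8], 84.8, [82.9, 71.3], [545.6, -80.5]) m [37. -7.]
scene ([542.3, 424.7], -87.2, [62.0, 50.8], [540.9, 423.8]) m [-477.  -54.]
top ([536.3, 424.9], -86.4, [60.3, 51.1], [536.5, 425.4]) m [-476.  -60.]
top ([537.3, -267.0], 84.5, [114.0, 71.1], [537.5, -267.8]) m [213.   2.]
```

View pics/g18.png

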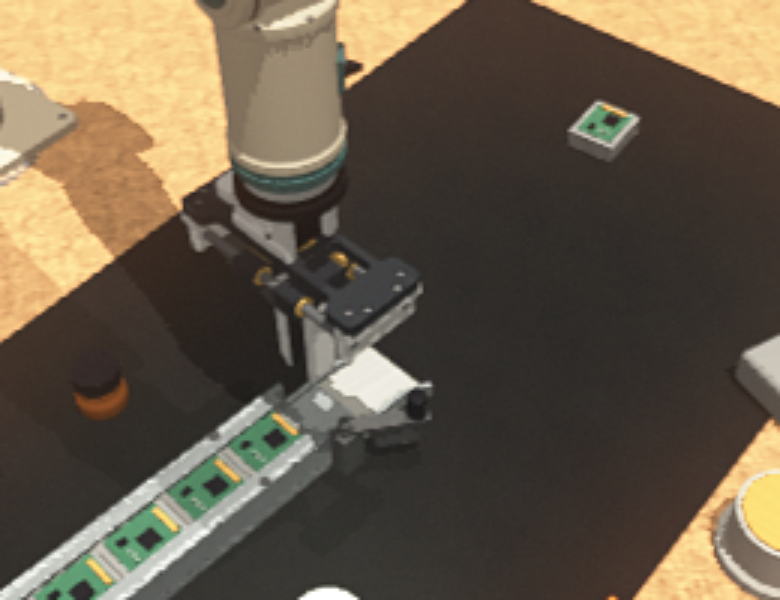

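Call:
play_rows(increments=[[-0.14,3.55,0,0,0,0.05,0.27],[-0.14,3.55,0,0,0,0.05,0.27],[-0.14,3.55,0,0,0,0.05,0.27],[-0.14,3.55,0,0,0,0,0.27],[-0.14,3.55,0,0,0,0,0.27],[-0.14,3.55,0,0,0,0,0.27],[-0.14,3.55,0,0,0,0,0.27],[-0.14,3.55,0,0,0,0,0.27],[-0.14,3.55,0,0,0,0,0.27],[-0.14,3.55,0,0,0,0,0.27]])

```text
time_s: 34.48
ee_pos: [540.6, 320.0, 77.4]
eef_rot: [[-0.002, -0.063, 0.998], [-0.002, 0.998, 0.063], [-1.0, -0.002, -0.002]]
force: [-0.2, -0.9, -0.7]
gripper_width: 0.729
```

Call:
play_rows(increments=[[-0.14,3.55,0,0,0,0,0.27],[-0.14,3.55,0,0,0,0,0.27],[-0.14,3.55,0,0,0,0,0.27],[0,0,0,0,0,0,0.27],[0,0,0,0,0,0,0.27],[0,0,0,0,0,0,0.27]])

```text
time_s: 34.98
ee_pos: [537.0, 424.1, 77.4]
eef_rot: [[-0.001, -0.063, 0.998], [-0.003, 0.998, 0.063], [-1.0, -0.003, -0.002]]
force: [-0.5, -0.6, 0.5]
gripper_width: 0.731
```

```bash
python3 s2.py g19 538 424.8 6
```

```text
t 34.98 tcp [537.  424.1  77.4] m [-475.4  -58.8] yawerr -0.1509 F [-0.5 -0.6  0.5] w 68.8
d [ 0.1   0.07 -7.14]
scene ([528.0, -261.9], 84.8, [90.5, 71.6], [530.4, -261.5]) m [209.  -7.]
scene ([533.9, -198.8], 84.8, [96.2, 72.2], [535.8, -200.5]) m [145.  -7.]
scene ([539.4, -138.1], 84.8, [104.7, 72.2], [540.7, -140.2]) m [84. -7.]
scene ([544.8, -77.0], 84.8, [110.6, 71.9], [545.6, -80.7]) m [23. -7.]
top ([544.2, 423.3], 0.9, [5.1, 0.0], [536.2, 424.9]) m [-475.  -52.]
top ([537.3, -268.0], 84.1, [112.0, 71.4], [537.7, -267.7]) m [214.   3.]
top ([543.4, -204.1], 85.0, [110.7, 71.7], [542.7, -207.4]) m [150.   3.]
top ([548.8, -145.5], 84.6, [110.1, 71.5], [548.1, -146.1]) m [91.  3.]
top ([554.2, -85.3], 80.3, [109.8, 75.6], [552.0, -86.8]) m [30.  3.]
```

View pics/g19.png

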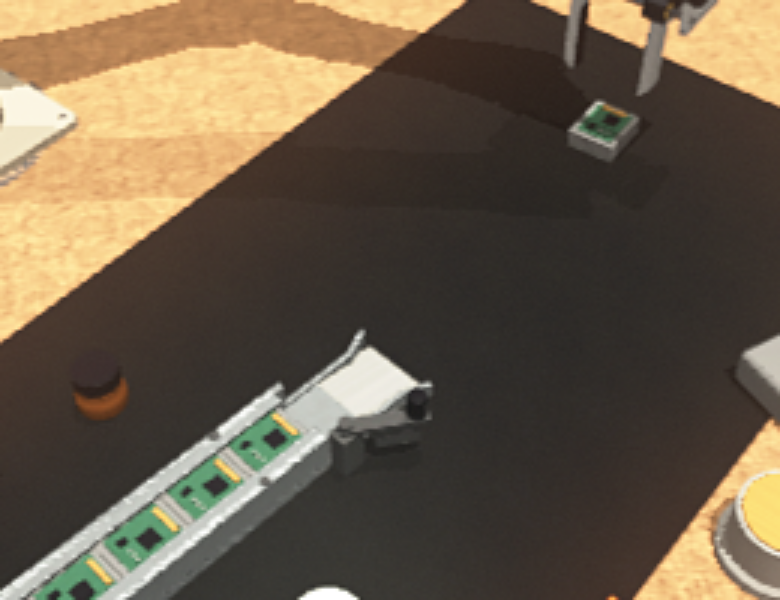

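Call:
play_rows(increments=[[0.1,0,-2,0,0,0,0.27],[0,0,-2,0,0,0,0.27],[0,0,-1.5,0,0,0,0.27],[0,0,-1.1,0,0,0,0.27],[0,0,-0.6,0,0,0,0.27],[0,0,0,0,0,0,0.5],[0,0,0,0,0,0,0.5],[0,0,0,0,0,0,0.5],[0,0,0,0,0,0,0.5],[0,0,0,0,0,0,0.5]])

```text
time_s: 35.92
ee_pos: [539.1, 426.4, 8.1]
eef_rot: [[0.002, -0.063, 0.998], [0.001, 0.998, 0.063], [-1.0, 0.001, 0.002]]
force: [0.2, 0.4, 1.8]
gripper_width: 0.531
```

```bash
python3 - <<'E'
from plan import *
go([(-160,0,6)])
E
```

```text
t 35.92 tcp [539.1 426.4   8.1] m [-477.9  -56.9] yawerr -0.1513 F [0.2 0.4 1.8] w 49.9
[-160    0    6] d cm [  2.87 -32.17  -0.21]
```

Call:
play_rows(increments=[[0.05,-0.6,0,0,0,-0.008,0.5],[0.1,-1,0,0,0,-0.008,0.5],[0.12,-1.3,0,0,0,-0.008,0.5],[0.12,-1.3,0,0,0,-0.008,0.5],[0.12,-1.3,0,0,0,-0.008,0.5],[0.12,-1.3,0,0,0,-0.008,0.5],[0.12,-1.3,0,0,0,-0.008,0.5],[0.12,-1.3,0,0,0,-0.008,0.5],[0.12,-1.3,0,0,0,-0.008,0.5],[0.12,-1.3,0,0,0,-0.008,0.5]])

```text
time_s: 36.75
ee_pos: [550.0, 304.9, 8.0]
eef_rot: [[0.001, 0.019, 1.0], [0.001, 1.0, -0.019], [-1.0, 0.001, 0.001]]
force: [-0.6, 4.5, 5.2]
gripper_width: 0.533
```

Call:
play_rows(increments=[[0.12,-1.3,0,0,0,-0.008,0.5],[0.12,-1.3,0,0,0,-0.008,0.5],[0.12,-1.3,0,0,0,-0.008,0.5],[0.12,-1.3,0,0,0,-0.008,0.5],[0.12,-1.3,0,0,0,-0.008,0.5],[0.12,-1.3,0,0,0,-0.008,0.5],[0.12,-1.3,0,0,0,-0.008,0.5],[0.12,-1.3,0,0,0,-0.008,0.5],[0.12,-1.3,0,0,0,-0.008,0.5],[0.12,-1.3,0,0,0,0,0.5]])

```text
time_s: 37.58
ee_pos: [561.3, 174.9, 7.8]
eef_rot: [[0.0, 0.09, 0.996], [0.001, 0.996, -0.09], [-1.0, 0.001, 0.0]]
force: [-1.1, 3.8, 6.7]
gripper_width: 0.53
```

```bash
python3 - <<'E'
from plan import *
go([(-160,0,6)])
a=manip.capture("scene");cv2.imwrite("pics/g20.png",cv2.resize(a[120:290,280:460],None,fx=3,fy=3))
E
```

```text
t 37.58 tcp [561.3 174.9   7.8] m [-229.3  -12.6] yawerr 0.0022 F [-1.1  3.8  6.7] w 49.8
[-160    0    6] d cm [ 0.64 -7.02 -0.18]
```

View pics/g20.png

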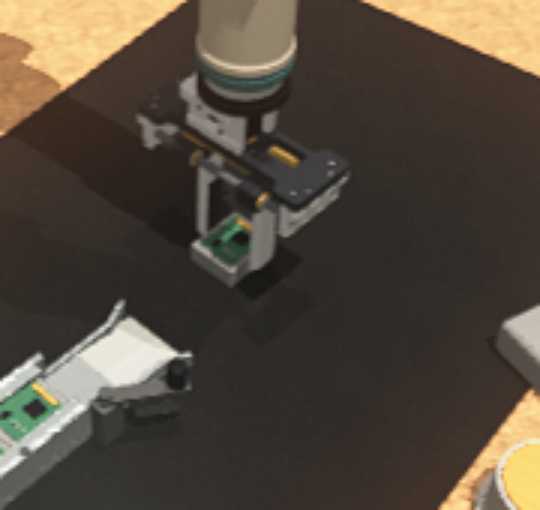

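Call:
play_rows(increments=[[0.1,-1.2,0,0,0,0,0.5],[0.1,-1.2,0,0,0,0,0.5],[0.12,-1.2,0,0,0,0,0.5],[0.12,-1.2,0,0,0,0,0.5],[0.12,-1.2,0,0,0,0,0.5],[0.05,-0.7,0,0,0,0,0.5],[0,-0.3,0,0,0,0,0.5],[0,0,0,0,0,0,0.5],[0,0,0,0,0,0,0.5]])

```text
time_s: 38.38
ee_pos: [567.2, 103.6, 7.6]
eef_rot: [[-0.0, 0.091, 0.996], [-0.001, 0.996, -0.091], [-1.0, -0.001, 0.0]]
force: [-0.7, -0.4, 6.8]
gripper_width: 0.53
```

```bash
python3 - <<'E'
from plan import *
go([(-160,0,6)])
E
```

```text
t 38.38 tcp [567.2 103.6   7.6] m [-158.8   -0.4] yawerr 0.0032 F [-0.7 -0.4  6.8] w 49.8
[-160    0    6] d cm [ 0.05  0.11 -0.16]
```

Call:
play_rows(increments=[[0,0,0,0,0,0.003,0.35],[0,0,0,0,0,0,0.35],[0,0,2,0,0,0,0.35],[0,0,2,0,0,0,0.35],[0.2,2.7,0,0,0,0,0.91],[0.3,3.2,0,0,0,0,0.91],[0,0,-1.5,0,0,0,0.91],[0,0,-1.5,0,0,0,0.91],[0,0,-0.9,0,0,0,0.91],[0,0,0,0,0,0,0.91]])

```text
time_s: 39.22
ee_pos: [570.3, 163.5, 5.8]
eef_rot: [[-0.005, 0.087, 0.996], [-0.002, 0.996, -0.087], [-1.0, -0.003, -0.005]]
force: [-0.6, 0.5, 0.4]
gripper_width: 0.259
```

Call:
play_rows(increments=[[0,0,0,0,0,0,0.91],[0,0,0,0,0,0,0.91],[-0.07,-0.8,0,0,0,0,0.91],[-0.07,-0.8,0,0,0,0,0.91],[-0.07,-0.8,0,0,0,0,0.91],[-0.07,-0.8,0,0,0,0,0.91],[-0.07,-0.8,0,0,0,0,0.91],[-0.07,-0.8,0,0,0,0,0.91]])

```text
time_s: 39.88
ee_pos: [568.6, 116.4, 8.4]
eef_rot: [[0.001, 0.086, 0.996], [0.001, 0.996, -0.086], [-1.0, 0.001, 0.001]]
force: [0.2, 1.5, 0.5]
gripper_width: 0.095
```

```bash
python3 - <<'E'
from plan import *
go([(-8,0,18)])
a=manip.capture("scene");cv2.imwrite("pics/g21.png",cv2.resize(a[170:290,280:440],None,fx=4,fy=4))
E
```

```text
t 39.88 tcp [568.6 116.4   8.4] m [-171.7   -0.2] yawerr -0.0019 F [0.2 1.5 0.5] w 9.0
[-8  0 18] d cm [ -1.43 -16.31   0.96]
```

View pics/g21.png

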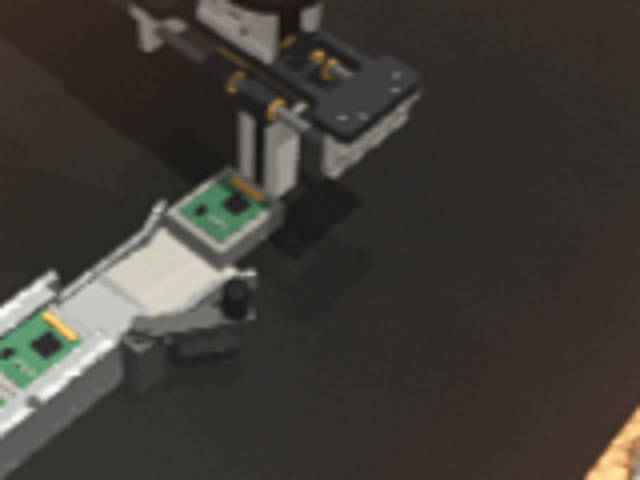

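Call:
play_rows(increments=[[-0.07,-0.8,0.03,0,0,0,0.91],[-0.07,-0.8,0.03,0,0,0,0.91],[-0.07,-0.8,0.03,0,0,0,0.91],[-0.07,-0.8,0.04,0,0,0,0.91],[-0.07,-0.8,0.06,0,0,0,0.91],[-0.07,-0.8,0.1,0,0,0,0.91],[-0.07,-0.8,0.12,0,0,0,0.91],[-0.07,-0.8,0.12,0,0,0,0.91],[-0.07,-0.8,0.13,0,0,0,0.91],[-0.07,-0.8,0.13,0,0,0,0.91]])

```text
time_s: 40.77
ee_pos: [561.4, 36.6, 16.3]
eef_rot: [[0.0, 0.086, 0.996], [0.001, 0.996, -0.086], [-1.0, 0.001, 0.0]]
force: [0.5, 2.8, 2.1]
gripper_width: 0.087
```

Call:
play_rows(increments=[[-0.07,-0.8,0.13,0,0,0,0.91],[-0.07,-0.8,0.1,0,0,0,0.91],[-0.07,-0.8,0.05,0,0,0,0.91],[-0.07,-0.8,0,0,0,0,0.91],[-0.07,-0.8,0,0,0,0,0.91],[-0.07,-0.8,0,0,0,0,1],[-0.07,-0.8,0,0,0,0,1],[-0.07,-0.8,0,0,0,0,1]])

```text
time_s: 41.43
ee_pos: [555.9, -27.5, 18.7]
eef_rot: [[0.0, 0.086, 0.996], [0.0, 0.996, -0.086], [-1.0, 0.0, 0.0]]
force: [2.0, 3.0, -0.1]
gripper_width: 0.005
```

```bash
python3 - <<'E'
from plan import *
go([(-1,0,19)])
E
```

```text
t 41.43 tcp [555.9 -27.5  18.7] m [-27.2  -0.1] yawerr -0.0025 F [ 2.   3.  -0.1] w 0.4
[-1  0 19] d cm [-0.22 -2.62  0.03]
```

Call:
play_rows(increments=[[-0.07,-0.8,0,0,0,0,1],[-0.07,-0.8,0,0,0,0,1],[-0.07,-0.8,0,0,0,0,1],[-0.03,-0.3,0,0,0,0,1],[0,0,0,0,0,0,1],[0.2,1.5,0,0,0,0,1],[0,0,3,0,0,0,1],[0,0,3,0,0,0,1],[0,0,3,0,0,0,1]])

```text
time_s: 42.18
ee_pos: [553.7, -40.0, 109.1]
eef_rot: [[-0.004, 0.086, 0.996], [-0.001, 0.996, -0.086], [-1.0, -0.002, -0.003]]
force: [1.0, -0.5, -0.5]
gripper_width: 0.005
```

Call:
play_rows(increments=[[0,3,0,0,0,0,1],[0,3,0,0,0,0,1],[0,3,0,0,0,0,1],[0,3,0,0,0,0,1],[0,3,0,0,0,0,1],[0,3,0,0,0,0,1],[0,3,0,0,0,0,1],[0,0,0,0,0,0,1]])

```text
time_s: 42.85
ee_pos: [554.0, 178.3, 108.3]
eef_rot: [[-0.001, 0.077, 0.997], [0.003, 0.997, -0.077], [-1.0, 0.003, -0.001]]
force: [0.6, 1.2, 0.4]
gripper_width: 0.009
```

```bash
python3 - <<'E'
from plan import *
state()
a=manip.capture("top");cv2.imwrite("pics/t22.png",cv2.resize(a[140:240,300:500],None,fx=4,fy=4,interpolation=cv2.INTER_CUBIC))
for c in carriers(a): print(c[3],"m",np.round(w2m(c[3]),1))
E
```

```text
t 42.85 tcp [554.  178.3 108.3] m [-232.   -20.2] yawerr -0.0108 F [0.6 1.2 0.4] w 0.8
[530.8, -339.2] m [285.4   2.3]
[536.0, -278.0] m [224.    2.1]
[540.9, -217.6] m [163.4   1.7]
[548.3, -127.0] m [72.5  1.1]
```

View pics/t22.png

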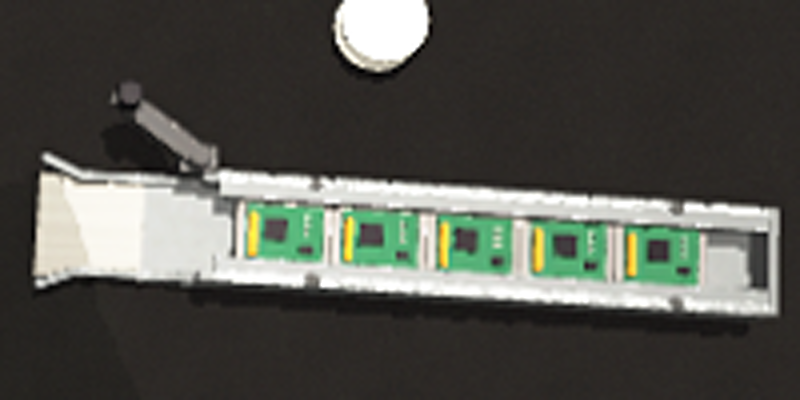

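```bash
python3 - <<'E'
from plan import *
k=px2w("top",(np.array([127,95])+.5)/4-.5+[300,140],74); km=w2m(k); print("knob",k,km,"phi",np.arctan2(-14-km[0],41-km[1]),np.hypot(*(km-[-14,41])))
phi=np.arctan2(-14-km[0],41-km[1])%(2*np.pi); print(phi)
kn=lambda f: np.array([-14-56*np.sin(f),41-56*np.cos(f)])
D=lambda f: np.array([-np.cos(f),np.sin(f)])
s=(*(kn(phi)+34*D(phi)),56)
go([(s[0],s[1],110),s])
pts=[]
for f in np.append(np.arange(phi+0.05,0.1,-.11),[0.02]): 
    pts.append((*(kn(f)+(20+0*f)*D(f)),56))
go(pts,m2w(s))
E
```

```text
knob [630.04358152   2.90346216  74.        ] [-64.08402929  71.03282701] phi 2.110957536209492 58.39846477675319
2.110957536209492
t 42.9 tcp [554.2 174.2 108.3] m [-228.1  -19.6] yawerr -0.0081 F [-0.6 -0.1  1.3] w 0.4
[-45.  99. 110.] d cm [ 10.2  -19.33   0.17]
[-45.  99.  56.] d cm [ 0.   0.  -5.4]
t 42.9 tcp [554.2 174.2 108.3] m [-228.1  -19.6] yawerr -0.0081 F [-0.6 -0.1  1.3] w 0.4
[-49.  89.  56.] d cm [-0.97  0.57  0.  ]
[-54.  85.  56.] d cm [-0.37  0.54  0.  ]
[-59.  80.  56.] d cm [-0.43  0.49  0.  ]
[-63.  75.  56.] d cm [-0.48  0.44  0.  ]
[-66.  69.  56.] d cm [-0.53  0.39  0.  ]
[-69.  63.  56.] d cm [-0.57  0.33  0.  ]
[-71.  57.  56.] d cm [-0.6   0.26  0.  ]
[-73.  51.  56.] d cm [-0.62  0.2   0.  ]
[-73.  44.  56.] d cm [-0.64  0.13  0.  ]
[-73.  38.  56.] d cm [-0.65  0.06  0.  ]
[-73.  31.  56.] d cm [-0.65 -0.02  0.  ]
[-71.  25.  56.] d cm [-0.65 -0.09  0.  ]
[-69.  19.  56.] d cm [-0.63 -0.16  0.  ]
[-66.  13.  56.] d cm [-0.61 -0.23  0.  ]
[-63.   7.  56.] d cm [-0.58 -0.29  0.  ]
[-59.   2.  56.] d cm [-0.55 -0.35  0.  ]
[-54.  -3.  56.] d cm [-0.51 -0.41  0.  ]
[-49.  -7.  56.] d cm [-0.46 -0.47  0.  ]
[-44. -10.  56.] d cm [-0.4  -0.51  0.  ]
[-35. -15.  56.] d cm [-0.48 -0.82  0.  ]
```

Call:
play_rows(increments=[[1.45,-2.7,0,0,0,0,1],[1.45,-2.7,0,0,0,0,1],[1.45,-2.7,0,0,0,0,1],[1.45,-2.7,0,0,0,0,1],[1.45,-2.7,0,0,0,0,1],[1.45,-2.7,0,0,0,0,1],[1.45,-2.7,0,0,0,0,1],[0,0,0,0,0,0,1],[0,0,0,0,0,0,1],[0,0,0,0,0,0,1]])

```text
time_s: 43.73
ee_pos: [655.6, -19.0, 108.3]
eef_rot: [[-0.002, 0.088, 0.996], [-0.0, 0.996, -0.088], [-1.0, -0.0, -0.002]]
force: [0.2, 0.3, -1.3]
gripper_width: 0.006
```

```bash
python3 - <<'E'
from plan import *
o=state(); go([(-45,99,56)])
E
```

```text
t 43.73 tcp [655.6 -19.  108.3] m [-44.5  98.4] yawerr -0.0006 F [ 0.2  0.3 -1.3] w 0.6
t 43.73 tcp [655.6 -19.  108.3] m [-44.5  98.4] yawerr -0.0006 F [ 0.2  0.3 -1.3] w 0.6
[-45  99  56] d cm [ 0.06  0.04 -5.23]
```

Call:
play_rows(increments=[[0,0,-2,0,0,0,1],[0,0,-2,0,0,0,1],[0,0,-1.2,0,0,0,1],[0,0,0,0,0,0,1],[-0.5,0.3,0,0,0,0,1],[-0.47,0.27,0,0,0,0,1],[-0.37,0.54,0,0,0,0,1],[-0.43,0.49,0,0,0,0,1],[-0.48,0.44,0,0,0,0,1],[-0.53,0.39,0,0,0,0,1]])

```text
time_s: 44.57
ee_pos: [629.2, 7.3, 57.5]
eef_rot: [[0.002, 0.085, 0.996], [0.0, 0.996, -0.085], [-1.0, 0.001, 0.002]]
force: [2.7, -1.3, 0.3]
gripper_width: 0.006
```

Call:
play_rows(increments=[[-0.57,0.33,0,0,0,0,1],[-0.6,0.26,0,0,0,0,1],[-0.62,0.2,0,0,0,0,1],[-0.64,0.13,0,0,0,0,1],[-0.65,0.06,0,0,0,0,1],[-0.65,-0.02,0,0,0,0,1],[-0.65,-0.09,0,0,0,0,1],[-0.63,-0.16,0,0,0,0,1],[-0.61,-0.23,0,0,0,0,1]])

```text
time_s: 45.32
ee_pos: [571.6, 11.7, 56.6]
eef_rot: [[-0.001, 0.085, 0.996], [0.001, 0.996, -0.085], [-1.0, 0.001, -0.001]]
force: [0.2, 0.2, 0.3]
gripper_width: 0.008
```

```bash
python3 - <<'E'
from plan import *
go([(-63,7,56)])
a=manip.capture("scene");cv2.imwrite("pics/g23.png",cv2.resize(a[170:290,240:420],None,fx=4,fy=4))
E
```

```text
t 45.32 tcp [571.6  11.7  56.6] m [-67.7  12. ] yawerr -0.0027 F [0.2 0.2 0.3] w 0.7
[-63   7  56] d cm [-0.54 -0.43 -0.06]
```

View pics/g23.png

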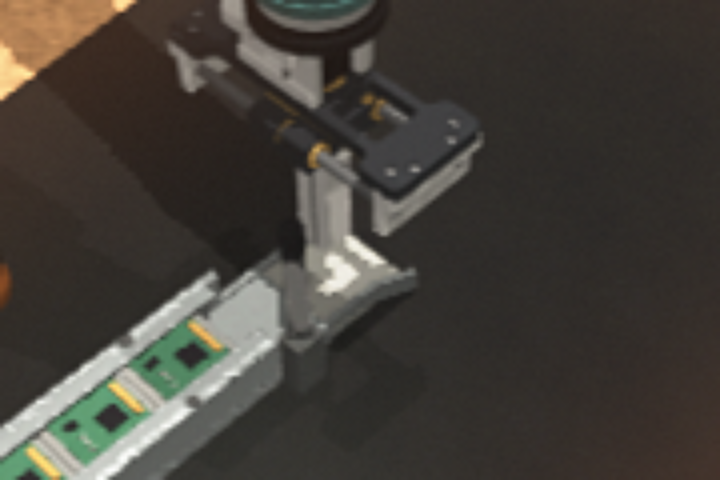

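Call:
play_rows(increments=[[-0.58,-0.33,0,0,0,0,1],[-0.55,-0.37,0,0,0,0,1],[-0.51,-0.41,0,0,0,0,1],[-0.46,-0.47,0,0,0,0,1],[-0.4,-0.51,0,0,0,0,1],[-0.24,-0.45,0,0,0,0,1],[-0.2,-0.45,0,0,0,0,1],[0,-0.3,0,0,0,0,1]])

```text
time_s: 46.03
ee_pos: [542.8, -21.0, 56.8]
eef_rot: [[-0.001, 0.086, 0.996], [0.002, 0.996, -0.086], [-1.0, 0.002, -0.001]]
force: [-0.5, 8.4, 1.9]
gripper_width: 0.007
```

```bash
python3 - <<'E'
from plan import *
go([(-29,-15,56)])
a=manip.capture("scene");cv2.imwrite("pics/g24.png",cv2.resize(a[170:290,240:420],None,fx=4,fy=4))
E
```

```text
t 46.03 tcp [542.8 -21.   56.8] m [-32.6 -13.7] yawerr -0.0019 F [-0.5  8.4  1.9] w 0.6
[-29 -15  56] d cm [-0.16 -0.35 -0.08]
```

View pics/g24.png

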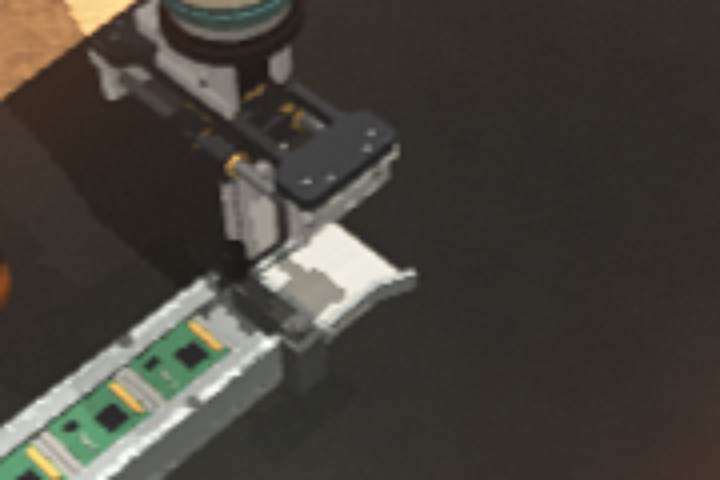

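Call:
play_rows(increments=[[0,-0.15,0,0,0,0,1],[0,0,0,0,0,0,1],[0,0,0,0,0,0,1]])

```text
time_s: 46.33
ee_pos: [542.8, -20.8, 56.8]
eef_rot: [[-0.002, 0.084, 0.996], [0.003, 0.996, -0.084], [-1.0, 0.003, -0.002]]
force: [0.6, 5.8, 2.3]
gripper_width: 0.004
```

Call:
play_rows(increments=[[0.1,1,0,0,0,0,1],[0.1,1,0,0,0,0,1],[0,0.5,3,0,0,0,1],[0,0,3,0,0,0,1],[0,3,3,0,0,0,1],[0,3.5,0,0,0,0,1],[0,3.5,0,0,0,0,1],[0,3.5,0,0,0,0,1],[0,3.5,0,0,0,0,1],[0,3,0,0,0,0,1]])

```text
time_s: 47.17
ee_pos: [544.9, 204.3, 146.2]
eef_rot: [[0.0, 0.084, 0.996], [0.0, 0.996, -0.084], [-1.0, 0.0, 0.0]]
force: [-0.2, 0.9, -1.0]
gripper_width: 0.005
```

```bash
python3 - <<'E'
from plan import *
state()
a=manip.capture("top");cv2.imwrite("pics/t25.png",cv2.resize(a[140:280,300:500],None,fx=4,fy=4,interpolation=cv2.INTER_CUBIC))
for c in carriers(a): print(c[3],"m",np.round(w2m(c[3]),1))
E
```

```text
t 47.17 tcp [544.9 204.3 146.2] m [-257.2  -31.5] yawerr -0.0041 F [-0.2  0.9 -1. ] w 0.5
[530.8, -339.2] m [285.4   2.3]
[535.9, -278.0] m [224.   2.]
[540.9, -217.6] m [163.4   1.7]
[548.3, -127.0] m [72.5  1.1]
```

View pics/t25.png

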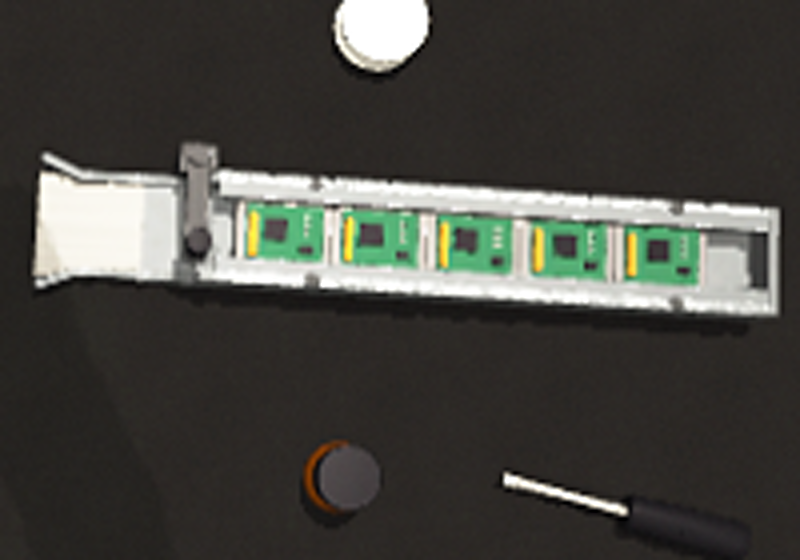

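```bash
python3 - <<'E'
from plan import *
P=lambda u,v:(np.array([u,v])+.5)/4-.5+[300,140]
k=w2m(px2w("top",P(198,239),74)); p=w2m(px2w("top",P(198,155),50)); print("knob",k,"phi",np.arctan2(-14-k[0],41-k[1]),p)
print("last rear", w2m(px2w("top",P(240,232),32)), "green ctr",w2m(px2w("top",P(286,233),33)))
a=cv2.imread("pics/top0.png").astype(int); b=manip.capture("top").astype(int)
d=np.abs(a-b).max(2)
for n,(u0,v0,u1,v1) in dict(spool=(380,130,410,162),jar=(372,245,398,275),sd=(422,252,492,285)).items(): print(n,(d[v0:v1,u0:u1]>60).sum())
print(manip.job_done())
E
```

```text
knob [-17.13430785 -13.76974348] phi 0.05716464622550926 [-17.2208641   41.71005969]
last rear [13.07480719 -1.83693658] green ctr [41.7144994  -0.82831698]
spool 0
jar 0
sd 0
the job is handed in; nothing more can be done
None
```

The gate was opened wide, all five carriers went up the ramp into the channel one behind the other, and the gate was closed behind the last. The job is handed in, at about 47 s of the 210 s allowed. To line each carrier up in front of the ramp I held it lightly from both sides and drew it along the mat, never lifting it. Then I pushed it in from behind.

Last checks, made in the top camera view:
- **Carriers:** All five sit in a row in the channel. The last one's centre measures about 40 mm inside the mouth (20 mm is needed).
- **Gate:** It looks straight across the lane and was pressed home until the force rose to about 8 N, against about 1 N to move it freely. The knob's position reads 0.06 rad. The pivot reads off by the same 3 mm, so I take that as camera error and the gate as fully shut.
- **Bystanders:** The picture around the spool, flux jar and screwdriver is unchanged from the start.
- **Disagreement:** The two cameras differ by about 5 mm in x, with the top camera reading lower. I worked from the top camera and it made no difference to the job.

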